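# Restock the rescue-hut first-aid box for the night watch

## Task

Make the first-aid box ready for the night watch: raise its stiff flap to about 105 degrees from closed and leave it standing there, then lay the used grey case from the large compartment in the yellow returns tray, and then stack all the fresh dressing cases, the red one on top, flat in that compartment in one square pile with flush edges. Turn the headlamp, upright on its charging mat, so that its lens faces the middle of that compartment. Leave the carabiners, compass and multi-tool where they lie.

Things in the scene. Friction and masses are not known exactly. Their poses are not given: they have to be found in the camera images.
- aid_box: green first-aid box, fixed, 180 (own x) x 250 (own y) x 64 mm high, walls 6, pale floor 6 mm up; origin: centre of underside; own x points to the hinge side, own y along the hinge. Divider (4 thick, 50 high) at own y -30. Large compartment: own x -84 to 84, own y -28 to 119, inner depth 58; the small one is filled with fixed tubs up to 52 high. A flap closes the top
- bay (a point): centre of the floor of the large compartment (on its upper face); axes as the box's
- flap (a joint): angle of the green flap (6 mm thick, white cross outside, contents card inside): 0 = closed on the box, grows as it opens upward, range 0 to 2.6 rad; 105 degrees = 1.83 rad. Starts at 0 to 0.3. The stiff hinge holds it at any angle; moving it takes about 3 to 5 N at the tab
- flap_hinge (a point): a point on the hinge axis, middle of the hinge-side rim, 64 mm above the shelf (the tab's mid-plane lies 3.5 mm above it when closed); the axis runs along the box's own y
- flap_tab (a point): grip point on the flap's black pull tab, 206 mm from the hinge axis, 26 mm beyond the flap's free edge, mid-width and mid-thickness. The tab lies in the flap's plane, sticks out 40 mm, is 34 mm wide (along the box's own y) and 7 thick. A downward gripper can pinch it across the 34 mm; it pivots between the fingers as the flap swings
- case_a: flat rigid white dressing case with a green band across its middle, 84 (own x) x 54 (own y) x 11 mm, 70 g, plain rectangular block; origin at the centre of its underside, own z up through its upper face; a half turn about z makes no difference; may be absent
- case_b: flat rigid white dressing case with a green band across its middle, 84 (own x) x 54 (own y) x 11 mm, 70 g, plain rectangular block; origin at the centre of its underside, own z up through its upper face; a half turn about z makes no difference; may be absent
- case_c: flat rigid white dressing case with a green band across its middle, 84 (own x) x 54 (own y) x 11 mm, 70 g, plain rectangular block; origin at the centre of its underside, own z up through its upper face; a half turn about z makes no difference; may be absent
- case_d: flat rigid white dressing case with a green band across its middle, 84 (own x) x 54 (own y) x 11 mm, 70 g, plain rectangular block; origin at the centre of its underside, own z up through its upper face; a half turn about z makes no difference; may be absent
- case_red: flat rigid red trauma dressing case with a white band across its middle, 84 (own x) x 54 (own y) x 11 mm, 70 g, plain rectangular block; origin at the centre of its underside, own z up through its upper face; a half turn about z makes no difference; always present, belongs on top of the pile
- case_used: flat rigid used-up dark grey case with an orange band, 84 (own x) x 54 (own y) x 11 mm, 70 g, plain rectangular block; origin at the centre of its underside, own z up through its upper face; a half turn about z makes no difference; starts flat on the floor of the large compartment, under the flap
- returns: yellow returns tray, fixed, 130 x 130 mm outside, 24 mm high, walls and floor 4 mm, open at the top; origin at the centre of its underside, axes along its sides
- charge_mat: round light grey charging mat, 150 mm across, 3 mm thick, fixed flat on the shelf, with a thin black lead; origin at the centre of its underside
- headlamp: charcoal headlamp module, no strap, loose, 44 (own x) x 56 (own y) x 38 mm high, 110 g; origin: centre of its flat underside; the chrome-rimmed pale yellow lens looks along own +x and stands 6 mm proud (look only); on top an orange button towards the back and a bright trim bar towards the lens. Starts on the mat, facing away from the box
- carabiner_1: red carabiner, about 100 x 60 x 11 mm, lying flat, bystander; origin at its middle on the shelf
- carabiner_2: blue carabiner, about 100 x 60 x 11 mm, lying flat, bystander; origin at its middle on the shelf
- carabiner_3: yellow carabiner, about 100 x 60 x 11 mm, lying flat, bystander; origin at its middle on the shelf
- carabiner_4: green carabiner, about 100 x 60 x 11 mm, lying flat, bystander; origin at its middle on the shelf
- carabiner_5: orange carabiner, about 100 x 60 x 11 mm, lying flat, bystander; origin at its middle on the shelf
- compass: round black compass with a white dial, 52 mm across, 14 mm high, bystander; origin at the centre of its underside
- multitool: folded steel multi-tool, 100 x 28 x 17 mm, bystander; origin at the centre of its underside
Things that resemble listed ones, but are neither listed nor needed, are in the scene too. What is shaped like the case_a but pink is not meant.

How it is judged:
By the outcome, as a careful person would: the job done as asked, in the order asked, and still so for the second after the job is handed in, with the robot touching nothing.
Of case_a, case_b, case_c, case_d only 2 to 4 are there at a start; the rules pass over those that are not, and their reading is None.
At some moment in a run one of headlamp may be knocked a few centimetres aside while the robot is not near it.
Once in a run the grip may slacken for a moment while it holds something.
It also fails if it takes over 210 s, if anything falls off the work surface, if the arm or the gripper's body presses on something with over 40 N, if the wrist force passes 120 N, or if a joint passes its speed limit or range.

## Robot

A 7-joint arm with a two-finger parallel gripper is mounted at the origin on the work surface. World frame = base frame: x ahead of the robot, y to its left, z up, the work surface at z = 0. Lengths are in mm, angles in degrees, forces in N, time in s.
With the tool pointing down it reaches from about 400 to 875 mm from the base axis. Payload 6.5 kg.
Tool frame: the origin (TCP) lies midway between the tips of the shut fingers; the grasp point (between the pads) lies 19 mm behind it; z points along the fingers, y is the direction in which the jaws open and shut (so a half turn about z gives the same grasp; the last joint's range is limited). The gripper opens to 85 mm and grips with 20 to 120 N. Pads are 22 mm wide; open, the fingers measure 114 mm over their backs; the gripper's body (76 mm by 85 mm) begins 54 mm behind the grasp point. The pads swing forward as they close: fully open they stand 13 mm farther back than shut.
Start: joints at [-72.663, 30.733, -0.252, 88.115, 0.149, 61.152, -4.079], TCP at [234.317, 606.288, 231.29] pointing down, gripper open.
Joint ranges: [-154.64, 154.64], [-21.42, 123.67], [-72.66, 72.17], [13.99, 137.28], [-74.86, 254.86], [10.95, 109.41], [-158.01, 158.01]. Speed limits (degrees/s): [136.94, 136.94, 180, 180, 180, 180, 180].

## Interface

Orientations are given as [roll, pitch, yaw] about the fixed x, y, z axes, in that order (R = Rz(yaw) Ry(pitch) Rx(roll)).
In Python, from bench import * gives the robot as it stands. The module is installed in compiled form; this text tells all that it offers.
- The arm moves only by the tool carry_out, never from a script. Its arguments are lists of equal length, an entry for each row: "translation": the shift along the tool's x, y, z in m, a list of three; "dr": the turn, a rotation vector about the tool's x, y, z in degrees, a list of three. In form: {"translation": [[x, y, z], ...], "dr": [[ax, ay, az], ...]}. A call has 1 to 12 rows; each row is the pose to reach, as a shift and turn from the pose measured when the call began, along the tool's axes at that moment; what a row does not reach only later rows make up. A row lasts 1/8 s, in which the tool goes at most 62.5 mm and 10.7 degrees, less where a joint would pass 70% of its speed; a pose out of reach is approached as far as the arm can. A call with a gripper value outside its range is refused whole. "claw" is the opening in per cent of the stroke, from 0 (shut) to 100 (fully open), set as the call begins (left out, the last holds). The fingers move at their own pace and stop on an object; "force" is the grip in N (left out, the last holds). Time passes only in rows, so rows that repeat a pose let the fingers close. It gives the time, the measured TCP pose, the force and the opening at its end, in the units of the state.
- get_state(): the state, without advancing time (a new reading comes with each control period).
- snapshot(name): name is "side" or "top"; returns the picture (480x640x3 uint8, red, green, blue); there is no depth.
- camera_model(name): a dict with "vertical_fov" (degrees; the focal length in pixels is half the picture's height over the tangent of half this angle, whatever the lens; pixels are square), "cx", "cy" (the principal point, pixels), "k1" (the pictures are not rectified: a ray, as slopes to the right and down, at radius r is drawn at 1 + k1 r^2 times it, then the intrinsics apply), "T" (4x4, takes a point from camera to world coordinates). Camera axes: x right, y up, looking along -z (the intrinsics and any distortion apply to the point x, -y, -z); pixel columns grow to the right and rows downward; lengths in mm; the calibration is good to about 2 mm. A picture is of the moment at which its call begins. camera_model takes no time and is no camera call.
- job_done(): hands the job in, once; it reports no verdict.
The state is a dict: "clock": time; "joint_pos": joint angles; "joint_vel": joint speeds; "effort": joint torques, N m; "tcp_pos": TCP position; "orientation": TCP orientation; "force": force on the tool from outside, world axes, zero at the start; "ft_torque": the same for the moment, N m; "finger_gap": finger opening in mm.
Only numpy, scipy, OpenCV 4.12 (cv2) and the standard library are available. Lean on these libraries where they do the work, as an engineer would, in place of code of your own. Each camera call takes 0.05 s, during which the arm holds its last target.

## Working session

There is one attempt and no reset: what is moved stays moved. The work goes in short steps, Python scripts to look and compute and a tool call to move; the robot and the scene stay as the last step left them, time stands still between calls to the robot, and variables do not carry over. Pictures are saved under pics/ and viewed, and the job is handed in when it is done.

Besides the shell and the picture viewer there is one more tool, called after "Emit:" in YAML: its name, and indented under it one key for each argument. carry_out: Moves the arm, as the interface text tells. Its arguments: {"type":"object","properties":{"translation":{"type":"array"},"dr":{"type":"array"},"claw":{"type":"number"},"force":{"type":"number"}},"required":["translation","dr"]}

```bash
mkdir -p pics
python3 - <<'E'
from bench import *
import cv2
print(get_state())
for n in("side","top"):
    im=snapshot(n); cv2.imwrite(f"pics/{n}0.png",im[:,:,::-1]); print(n,camera_model(n))
E
```

```text
{'clock': 0.0, 'joint_pos': array([-72.66248569,  30.77916953,  -0.2551603 ,  88.17222708,
         0.14756178,  61.15167373,  -4.07865241]), 'joint_vel': array([-0.04279222, -0.01699014, -0.08432353,  0.02570558,  0.03986682,
        0.02023925,  0.04723477]), 'effort': array([ 2.16274057e-04, -5.83409286e+01,  1.04835950e+00, -2.59102786e+01,
        1.22721418e-02,  9.57265293e-03,  1.68333793e-05]), 'tcp_pos': array([234.08945979, 605.68782899, 230.38362736]), 'orientation': array([-1.79897419e+02,  5.85946831e-03,  1.58874489e+02]), 'force': array([-0.29292341,  0.20442954, -0.77119282]), 'ft_torque': array([ 0.01633619,  0.01693482, -0.01532117]), 'finger_gap': 85.5344427998082}
side {'vertical_fov': 56.18322096088025, 'cx': 320.8830484515884, 'cy': 236.46812778302387, 'k1': 0.03475193680877663, 'T': array([[ 8.81363571e-01,  2.86500355e-01, -3.75653832e-01,
         1.04916195e+02],
       [-4.72429683e-01,  5.39366391e-01, -6.97061038e-01,
        -7.18472187e+02],
       [ 2.90681635e-03,  7.91834227e-01,  6.10729160e-01,
         6.89048671e+02],
       [ 0.00000000e+00,  0.00000000e+00,  0.00000000e+00,
         1.00000000e+00]])}
top {'vertical_fov': 45.58111510310376, 'cx': 320.1117328319184, 'cy': 237.87128421821762, 'k1': -0.08733351633074675, 'T': array([[ 1.30024521e-04,  9.87128469e-01, -1.59929264e-01,
         3.09179622e+02],
       [-9.99982543e-01,  1.07310988e-03,  5.81053795e-03,
        -1.88219586e+01],
       [ 5.90736910e-03,  1.59925717e-01,  9.87111376e-01,
         1.21073083e+03],
       [ 0.00000000e+00,  0.00000000e+00,  0.00000000e+00,
         1.00000000e+00]])}
```

View pics/side0.png

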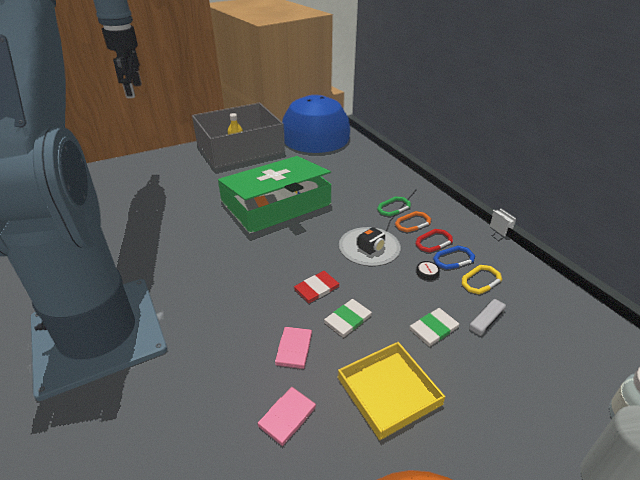

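View pics/top0.png

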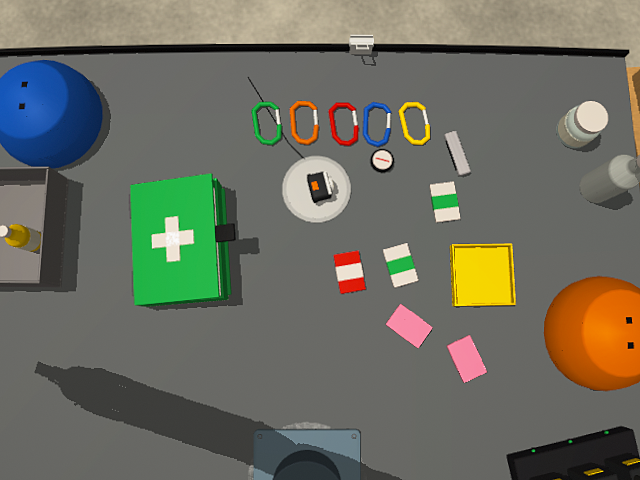

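```bash
cat > h.py <<'E'
import numpy as np, cv2
from scipy.optimize import least_squares
from scipy.spatial.transform import Rotation as Rot
from bench import *
CM={n:camera_model(n) for n in("side","top")}
def K(n):
    c=CM[n]; f=240/np.tan(np.radians(c["vertical_fov"]/2)); return np.array([[f,0,c["cx"]],[0,f,c["cy"]],[0,0,1]]),np.array([c["k1"],0,0,0,0.])
def proj(n,P):
    T=np.linalg.inv(CM[n]["T"]); P=np.atleast_2d(P)@T[:3,:3].T+T[:3,3]; P=P*[1,-1,-1]
    k,d=K(n); return cv2.projectPoints(P.astype(float),np.zeros(3),np.zeros(3),k,d)[0].reshape(-1,2)
def unproj(n,uv,z):
    k,d=K(n); s=cv2.undistortPoints(np.array(uv,float).reshape(-1,1,2),k,d).reshape(-1,2)
    D=np.c_[s[:,0],-s[:,1],-np.ones(len(s))]@CM[n]["T"][:3,:3].T; o=CM[n]["T"][:3,3]
    return o+D*((z-o[2])/D[:,2])[:,None]
def shot(n,name,roi=None,sc=1):
    im=snapshot(n)[:,:,::-1].copy(); cv2.imwrite(f"pics/{name}_raw.png",im)
    c=im if roi is None else im[roi[1]:roi[3],roi[0]:roi[2]]
    if sc!=1:c=cv2.resize(c,None,fx=sc,fy=sc,interpolation=cv2.INTER_CUBIC)
    cv2.imwrite(f"pics/{name}.png",c); return im
def box3(x,y,yaw,sx,sy,z0,z1):
    c,s=np.cos(np.radians(yaw)),np.sin(np.radians(yaw))
    return np.array([[x+c*a-s*b,y+s*a+c*b,z] for z in(z0,z1) for a,b in((-sx/2,-sy/2),(sx/2,-sy/2),(sx/2,sy/2),(-sx/2,sy/2))])
def silh(n,P,shape=(480,640),ss=8):
    q=proj(n,P); h=cv2.convexHull(q.astype(np.float32)); m=np.zeros(shape,np.uint8)
    cv2.fillConvexPoly(m,np.round((h)*16).astype(np.int32),255,cv2.LINE_AA,4); return m
E
python3 - <<'E'
from h import *
for n in("top","side"):
    im=cv2.imread(f"pics/{n}0.png")
    if n=="top": c=im[70:390,110:530]; c=cv2.resize(c,None,fx=1.9,fy=1.85)
    else: c=cv2.resize(im[140:450,200:520],None,fx=1.9,fy=1.9)
    cv2.imwrite(f"pics/{n}z.png",c)
k=cv2.imread("pics/top0.png")
hsv=cv2.cvtColor(k,cv2.COLOR_BGR2HSV)
def comps(m,z,lab):
    N,L,S,C=cv2.connectedComponentsWithStats(m.astype(np.uint8))
    for i in range(1,N):
        if S[i,4]<150:continue
        pts=np.argwhere(L==i)[:,::-1].astype(float)
        w=unproj("top",pts,z)[:,:2]; r=cv2.minAreaRect(w.astype(np.float32)); print(lab,S[i],C[i].round(1),np.round(r[0],1),np.round(r[1],1),round(r[2],1), w.mean(0).round(1))
H,S,V=[hsv[...,i].astype(int) for i in range(3)]
roi=np.zeros(H.shape,bool); roi[90:400,240:540]=1
comps(roi&(((V>150)&(S<60))|((H>45)&(H<80)&(S>120)&(V>90))),11,"white/green")
comps(roi&(((H<6)|(H>174))&(S>150)&(V>90)),11,"red")
comps(roi&(H>22)&(H<34)&(S>150),24,"yellow")
roi[:]=0;roi[150:330,110:240]=1
comps(roi&(H>45)&(H<80)&(S>120),70,"box")
comps(roi&(V<45),67,"tab")
E
```

```text
white/green [251 102  31  43 454] [266.1 122.9] [761.3  92. ] [101.6  60.3] 9.7 [760.9  93.4]
white/green [445 131  25  44 496] [457.3 152.3] [ 695.1 -328. ] [98.7 26.8] 17.3 [ 694.8 -327.6]
white/green [373 150  19  19 252] [381.9 159.3] [ 678.2 -161.1] [39.4 41.1] 89.0 [ 677.5 -160.8]
white/green [ 282  156   69   66 2918] [314.9 188.6] [612.3 -17. ] [144.5 147.1] 0.1 [611.5 -14.7]
white/green [430 181  30  41 934] [444.6 201.3] [ 584.2 -295.1] [84.8 55.7] 7.6 [ 584. -295.]
white/green [ 383  243   36   44 1002] [400.1 264.7] [ 446.3 -195.3] [84.1 55.7] 15.9 [ 446.3 -195.3]
white/green [336 263  28  18 359] [349.1 271.4] [432.2 -86.9] [29.2 55.5] 9.5 [432.  -86.9]
red [328 103  31  43 427] [341.8 124.4] [759.2 -77.9] [100.9  60.4] 7.8 [757.5 -73.6]
red [334 251  27  16 313] [346.6 258.1] [460.3 -82. ] [25.9 54.4] 9.6 [460.2 -82. ]
red [338 277  28  17 328] [351.6 285.1] [403.  -92.1] [26.6 54.3] 9.5 [403.1 -92.1]
yellow [399 102  31  43 429] [413.1 124. ] [ 757.  -233.1] [100.9  60.3] 9.9 [ 754.4 -229.5]
yellow [ 450  243   66   64 3850] [482.2 274.5] [ 424.6 -366.7] [130.4 136. ] 1.0 [ 424.1 -366.8]
box [  130   173   101   134 10427] [178.7 241.6] [492.5 260.8] [263.1 196.6] 5.0 [486.8 261.7]
tab [215 223  21  19 340] [225.  232.6] [505.7 168.4] [35.7 41.3] 6.5 [505.2 168. ]
```

View pics/topz.png

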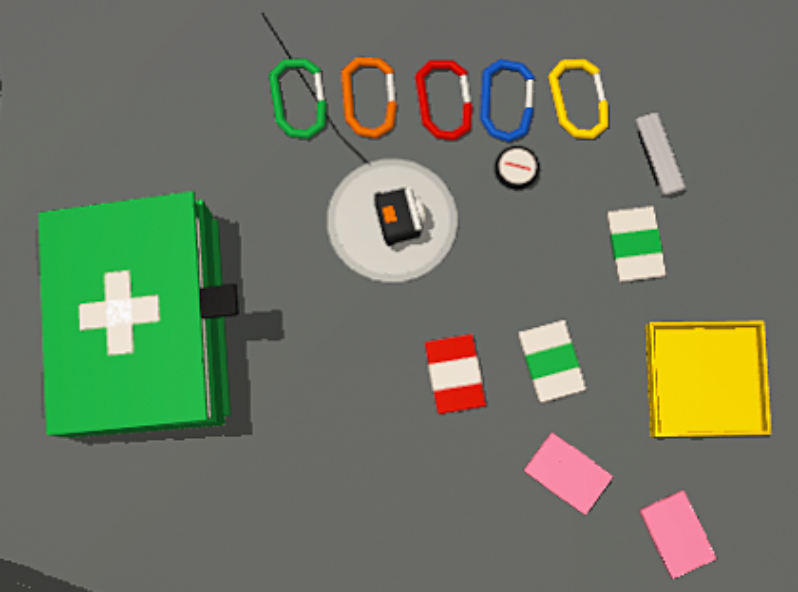

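View pics/sidez.png

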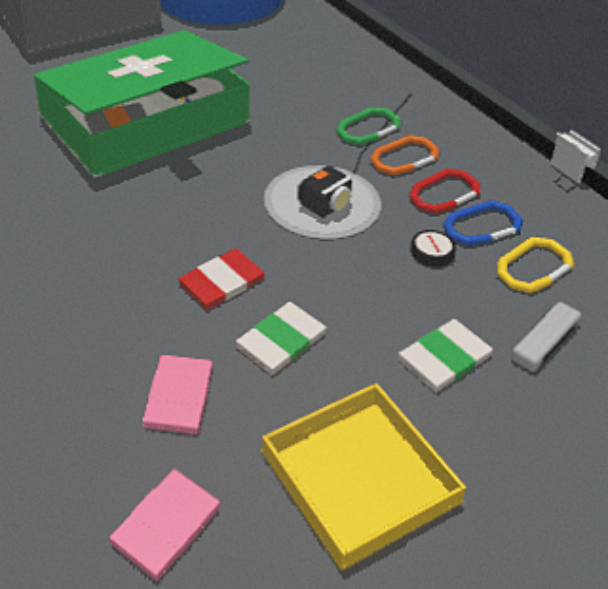

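Run:
```python
from h import *
im=cv2.imread("pics/top0.png"); cv2.imwrite("pics/bt.png",cv2.resize(im[165:315,120:250],None,fx=4,fy=4,interpolation=cv2.INTER_CUBIC))
im=cv2.imread("pics/side0.png"); cv2.imwrite("pics/bs.png",cv2.resize(im[145:245,210:340],None,fx=6,fy=6,interpolation=cv2.INTER_CUBIC))
```

```text
(no output)
```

View pics/bt.png

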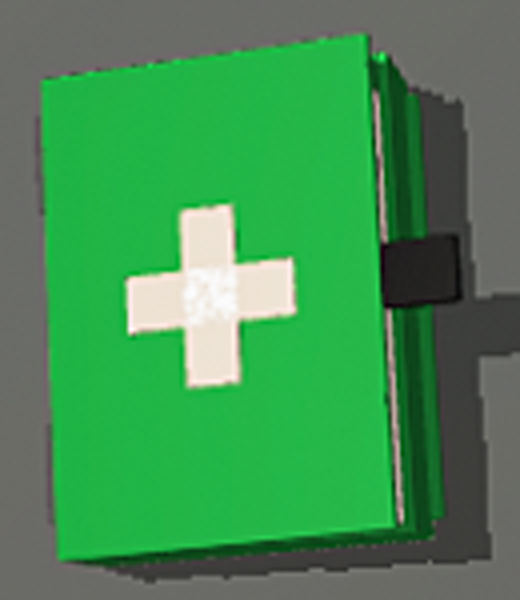

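View pics/bs.png

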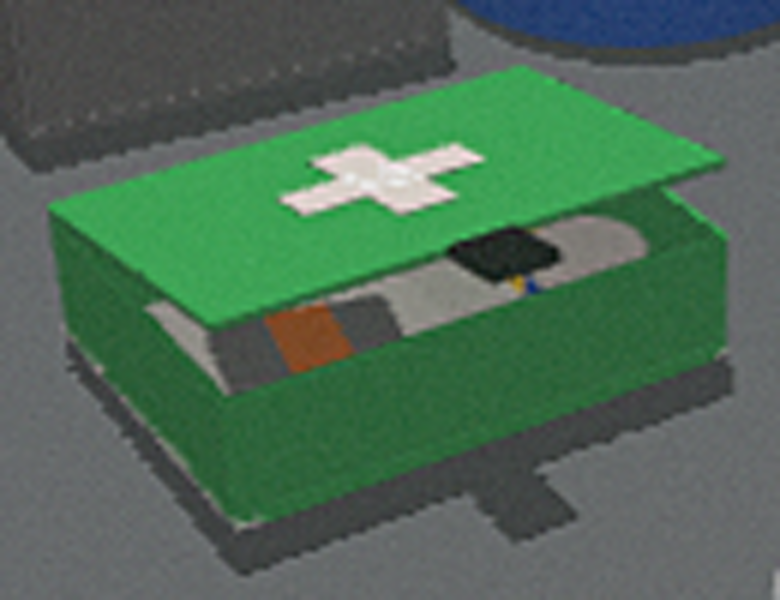

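Run:
```python
from h import *
def bw(p,L):
    x,y,yaw=p[:3]; c,s=np.cos(np.radians(yaw)),np.sin(np.radians(yaw)); L=np.array(L,float)
    return np.c_[x+c*L[:,0]-s*L[:,1],y+s*L[:,0]+c*L[:,1],L[:,2]]
def fl(p,r,v,h): # r from hinge, h above mid axis
    t=p[3]; return [90-r*np.cos(t)+h*np.sin(t)*1, v, 64+r*np.sin(t)+h*np.cos(t)]
def model(p):
    W=bw(p,[fl(p,0,-125,6.5),fl(p,180,-125,6.5),fl(p,180,125,6.5),fl(p,0,125,6.5)])
    B=bw(p,[(-90,125,0),(-90,-125,0),(-90,125,64),(-90,-125,64),(90,125,0)])
    C=bw(p,[fl(p,226,-17,7),fl(p,226,17,7)])
    return W,B,C
t=np.array([(42,80),(368,35),(396,526),(60,560),(461,234),(461,300)],float); t=(t+.5)/4-.5+[120,165]
s=np.array([(522,68),(724,158),(212,325),(50,207),(242,522),(722,350),(230,395),(725,237),(66,338)],float); s=(s+.5)/6-.5+[210,145]
def res(p):
    W,B,C=model(p); return np.r_[(proj("top",np.r_[W,C])-t).ravel(),(proj("side",np.r_[W,B])-s).ravel()]
r=least_squares(res,[490,270,85,.15],loss='soft_l1'); print(r.x, r.cost); print(res(r.x).reshape(-1,2).round(1))
for nm in("top","side"):
    def rr(p):
        q=res(p); return q[:12] if nm=="top" else q[12:]
    q=least_squares(rr,r.x); print(nm,q.x,q.cost)
p=r.x
for L in ([90,0,64],fl(p,206,0,3.5),fl([0,0,0,1.83],206,0,3.5),[0,45.5,6]): print(bw(p,[L]))
```

```text
[4.90792729e+02 2.67753830e+02 9.50735671e+01 1.69511657e-01] 12.686299742654079
[[-0.6 -0.9]
 [ 0.1 -1.3]
 [ 0.5  0.2]
 [-0.8 -0. ]
 [ 2.  -1.3]
 [ 3.2 -0.7]
 [-0.5 -1.3]
 [-0.2 -0.3]
 [-1.  -0.1]
 [-1.6 -1. ]
 [-1.3  1.3]
 [ 0.4  0.2]
 [-1.8  1.6]
 [ 0.2 -0.9]
 [-0.6 -0.7]]
top [4.88715201e+02 2.66608349e+02 9.47869341e+01 2.16936797e-01] 5.038969780443272
side [4.92567108e+02 2.67459468e+02 9.53454534e+01 1.63861576e-01] 6.145587371442067
[[482.83359988 357.40120727  64.        ]]
[[500.73783882 155.73743617 102.20224673]]
[[477.86505782 413.36420756 262.22135654]]
[[445.47099971 263.73004784   6.        ]]
```

```bash
cat >> h.py <<'E'
def bw(p,L):
    x,y,yaw=p[:3]; c,s=np.cos(np.radians(yaw)),np.sin(np.radians(yaw)); L=np.array(L,float)
    return np.c_[x+c*L[:,0]-s*L[:,1],y+s*L[:,0]+c*L[:,1],L[:,2]]
def fl(p,r,v,h):
    t=p[3]; return [90-r*np.cos(t)+h*np.sin(t), v, 64+r*np.sin(t)+h*np.cos(t)]
def pose_delta(pos,rpy,st=None):
    "tool-frame shift (m) & rotvec from the current measured pose"
    st=st or get_state(); R=Rot.from_euler('xyz',st["orientation"],degrees=True)
    d=R.inv().apply(np.array(pos)-st["tcp_pos"])/1000
    w=(R.inv()*Rot.from_euler('xyz',rpy,degrees=True)).as_rotvec(degrees=True)
    return d.round(4),w.round(2)
E
python3 - <<'E'
from h import *
t=np.array([(42,80),(368,35),(396,526),(60,560),(461,234),(461,300)],float); t=(t+.5)/4-.5+[120,165]
s=np.array([(522,68),(724,158),(212,325),(50,207),(242,522),(722,350),(230,395),(725,237),(66,338)],float); s=(s+.5)/6-.5+[210,145]
def res(p):
    W=bw(p,[fl(p,0,-125,6.5),fl(p,180,-125,6.5),fl(p,180,125,6.5),fl(p,0,125,6.5)])
    B=bw(p,[(-90,125,0),(-90,-125,0),(-90,125,64),(-90,-125,64),(90,125,0)])
    C=bw(p,[fl(p,220,-17,7),fl(p,220,17,7)])
    return np.r_[(proj("top",np.r_[W,C])-t).ravel(),(proj("side",np.r_[W,B])-s).ravel()]
r=least_squares(res,[490,270,95,.15]); print(r.x, r.cost); print(res(r.x).reshape(-1,2).round(1))
for nm in("top","side"):
    q=least_squares(lambda p:(res(p)[:12] if nm=="top" else res(p)[12:]),r.x); print(nm,q.x,q.cost)
p=r.x
for th in np.r_[p[3],np.linspace(.3,1.83,8)]: print(round(th,2),bw(p,[fl([0,0,0,th],206,0,3.5)]).round(1))
E
```

```text
[4.91000659e+02 2.67151520e+02 9.51221897e+01 1.65623024e-01] 10.927380439107328
[[-0.4 -1. ]
 [ 0.5 -1.4]
 [ 1.   0. ]
 [-0.4 -0.1]
 [-0.4 -1. ]
 [ 0.7 -0.5]
 [-0.4 -1.2]
 [ 0.  -0. ]
 [-0.7  0.2]
 [-1.5 -0.9]
 [-1.1  1.4]
 [ 0.5  0.3]
 [-1.6  1.7]
 [ 0.4 -0.8]
 [-0.4 -0.6]]
top [4.89589635e+02 2.66838352e+02 9.49882441e+01 1.76852036e-01] 1.7084546038902757
side [4.92567109e+02 2.67459467e+02 9.53454502e+01 1.63861577e-01] 6.1455873714666245
0.17 [[501.1 155.  101.4]]
0.3 [[500.4 161.8 128.2]]
0.52 [[498.8 180.3 169.1]]
0.74 [[496.4 207.2 205.1]]
0.96 [[493.3 241.2 234.3]]
1.17 [[489.8 280.8 255.4]]
1.39 [[485.9 323.9 267.4]]
1.61 [[481.9 368.6 269.7]]
1.83 [[477.9 412.8 262.2]]
```

Run:
```python
from h import *
print(pose_delta([501,155,200],[180,0,95]))
```

```text
(array([-0.4114, -0.3242,  0.0311]), array([-7.000e-02,  6.000e-02,  6.387e+01]))
```

Emit:
carry_out:
  translation:
    - [-0.04,-0.03,0.003]
    - [-0.08,-0.063,0.006]
    - [-0.12,-0.095,0.009]
    - [-0.16,-0.126,0.012]
    - [-0.2,-0.158,0.015]
    - [-0.24,-0.19,0.018]
    - [-0.28,-0.22,0.021]
    - [-0.32,-0.252,0.024]
    - [-0.36,-0.284,0.027]
    - [-0.39,-0.307,0.03]
    - [-0.411,-0.324,0.031]
    - [-0.411,-0.324,0.031]
  dr:
    - [0,0,6]
    - [0,0,12]
    - [0,0,18]
    - [0,0,24]
    - [0,0,30]
    - [0,0,36]
    - [0,0,42]
    - [0,0,48]
    - [0,0,54]
    - [0,0,60]
    - [0,0,64]
    - [0,0,64]
  claw: 100
  force: 30

```text
clock: 1.6
tcp_pos: [501.4, 153.5, 199.9]
orientation: [-180.0, 0.1, 94.7]
force: [-0.9, 0.9, -0.1]
finger_gap: 85.4
```

Run:
```python
from h import *
s=get_state();print(s["clock"],s["tcp_pos"],s["orientation"],s["joint_pos"])
print(pose_delta([501,155,82],[180,0,95]))
```

```text
1.6 [501.37373533 153.54905134 199.92056857] [-1.79962618e+02  1.32296193e-01  9.46799263e+01] [-39.18932023  21.65547312  21.49465344 109.81143148  -9.95048255
  50.40943218  -8.01759806]
(array([ 0.0017, -0.0002,  0.1179]), array([-0.04,  0.13, -0.32]))
```

Emit:
carry_out:
  translation:
    - [0.002,0,0.03]
    - [0.002,0,0.06]
    - [0.002,0,0.09]
    - [0.002,0,0.108]
    - [0.002,0,0.118]
    - [0.002,0,0.118]
  dr:
    - [0,0,0]
    - [0,0,0]
    - [0,0,0]
    - [0,0,0]
    - [0,0,0]
    - [0,0,0]
  claw: 75

```text
clock: 2.35
tcp_pos: [501.0, 155.6, 81.8]
orientation: [-179.9, 0.1, 94.7]
force: [-0.9, 0.2, 0.6]
finger_gap: 64.3
```

Run:
```python
from h import *
shot("side","a1",(180,90,380,250),4);shot("top","a2",(120,140,320,300),4)
```

```text
(no output)
```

View pics/a1.png

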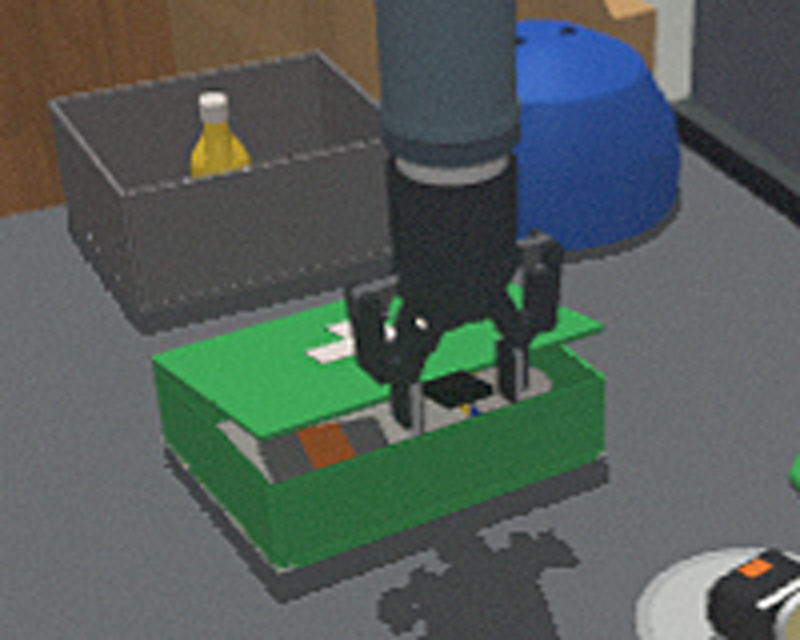

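The fingers straddle the black tab (crop about 410–520, 390). Closing.

Emit:
carry_out:
  translation:
    - [0,0,0]
    - [0,0,0]
    - [0,0,0]
    - [0,0,0]
    - [0,0,0]
    - [0,0,0]
  dr:
    - [0,0,0]
    - [0,0,0]
    - [0,0,0]
    - [0,0,0]
    - [0,0,0]
    - [0,0,0]
  claw: 0
  force: 40

```text
clock: 3.2
tcp_pos: [500.6, 155.3, 82.4]
orientation: [-179.9, 0.1, 94.7]
force: [-5.5, -1.3, 2.4]
finger_gap: 33.1
```

Run:
```python
from h import *
st=get_state(); p=[491,267.15,95.1,.17]
off=st["tcp_pos"]-bw(p,[fl(p,206,0,3.5)])[0]; print(off)
for th in np.linspace(.17,1.86,24): 
    t=bw(p,[fl([0,0,0,th],206,0,3.5)])[0]+off
    print(round(th,3),pose_delta(t,st["orientation"],st)[0].round(3).tolist())
```

```text
[ -0.43148402   0.18615339 -19.87948752]
0.17 [0.0, 0.0, 0.0]
0.243 [0.003, -0.0, -0.015]
0.317 [0.008, -0.0, -0.029]
0.39 [0.013, -0.0, -0.043]
0.464 [0.02, -0.0, -0.057]
0.537 [0.027, -0.0, -0.07]
0.611 [0.036, -0.0, -0.083]
0.684 [0.045, -0.0, -0.095]
0.758 [0.055, -0.001, -0.106]
0.831 [0.066, -0.001, -0.116]
0.905 [0.078, -0.001, -0.126]
0.978 [0.09, -0.001, -0.135]
1.052 [0.103, -0.001, -0.142]
1.125 [0.116, -0.001, -0.149]
1.199 [0.13, -0.001, -0.155]
1.272 [0.145, -0.001, -0.16]
1.346 [0.16, -0.001, -0.164]
1.419 [0.174, -0.002, -0.166]
1.493 [0.19, -0.002, -0.168]
1.566 [0.205, -0.002, -0.168]
1.64 [0.22, -0.002, -0.167]
1.713 [0.235, -0.002, -0.166]
1.787 [0.25, -0.002, -0.163]
1.86 [0.264, -0.002, -0.159]
```

Emit:
carry_out:
  translation:
    - [0.003,0,-0.015]
    - [0.008,0,-0.029]
    - [0.013,0,-0.043]
    - [0.02,0,-0.057]
    - [0.027,0,-0.07]
    - [0.036,0,-0.083]
    - [0.045,0,-0.095]
    - [0.055,-0.001,-0.106]
    - [0.066,-0.001,-0.116]
    - [0.078,-0.001,-0.126]
    - [0.09,-0.001,-0.135]
    - [0.103,-0.001,-0.142]
  dr:
    - [0,0,0]
    - [0,0,0]
    - [0,0,0]
    - [0,0,0]
    - [0,0,0]
    - [0,0,0]
    - [0,0,0]
    - [0,0,0]
    - [0,0,0]
    - [0,0,0]
    - [0,0,0]
    - [0,0,0]

```text
clock: 4.7
tcp_pos: [491.7, 258.1, 224.9]
orientation: [-179.9, 0.2, 94.7]
force: [1.6, -2.8, -6.3]
finger_gap: 33.2
```

Run:
```python
from h import *
st=get_state(); p=[491,267.15,95.1,.17]; print(st["joint_pos"].round(1),st["force"])
off=np.array([-.4,.2,-19.9])
print(np.degrees(0), (st["tcp_pos"]-off))
for th in np.linspace(1.125,1.86,11): 
    t=bw(p,[fl([0,0,0,th],206,0,3.5)])[0]+off
    print(round(th,3),pose_delta(t,st["orientation"],st)[0].round(3).tolist())
shot("side","a3",(180,30,400,250),3)
```

```text
[-48.7  22.8  21.  104.   -9.6  55.1 -19. ] [ 1.55525461 -2.81133082 -6.28983381]
0.0 [492.08151052 257.90467205 244.80452238]
1.125 [0.014, -0.0, -0.007]
1.199 [0.028, -0.0, -0.012]
1.272 [0.042, -0.001, -0.017]
1.346 [0.057, -0.001, -0.021]
1.419 [0.072, -0.001, -0.024]
1.493 [0.087, -0.001, -0.025]
1.566 [0.102, -0.001, -0.026]
1.64 [0.117, -0.001, -0.025]
1.713 [0.132, -0.001, -0.023]
1.787 [0.147, -0.001, -0.02]
1.86 [0.161, -0.002, -0.016]
```

View pics/a3.png

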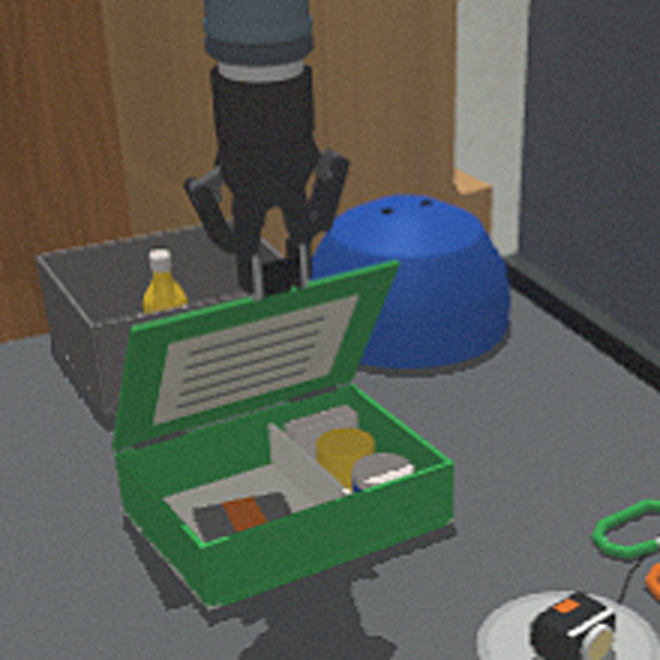

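Emit:
carry_out:
  translation:
    - [0.014,0,-0.007]
    - [0.028,0,-0.012]
    - [0.042,-0.001,-0.017]
    - [0.057,-0.001,-0.021]
    - [0.072,-0.001,-0.024]
    - [0.087,-0.001,-0.025]
    - [0.102,-0.001,-0.026]
    - [0.117,-0.001,-0.025]
    - [0.132,-0.001,-0.023]
    - [0.147,-0.001,-0.02]
    - [0.155,-0.001,-0.018]
    - [0.155,-0.001,-0.018]
  dr:
    - [0,0,0]
    - [0,0,0]
    - [0,0,0]
    - [0,0,0]
    - [0,0,0]
    - [0,0,0]
    - [0,0,0]
    - [0,0,0]
    - [0,0,0]
    - [0,0,0]
    - [0,0,0]
    - [0,0,0]

```text
clock: 6.25
tcp_pos: [478.2, 416.2, 243.9]
orientation: [180.0, 0.0, 94.8]
force: [4.2, 0.4, -6.2]
finger_gap: 33.2
```

Emit:
carry_out:
  translation:
    - [0,0,0]
    - [0,0,0]
    - [0,0,0]
    - [0,0,0]
    - [0,0,0]
  dr:
    - [0,0,0]
    - [0,0,0]
    - [0,0,0]
    - [0,0,0]
    - [0,0,0]
  claw: 75

```text
clock: 6.88
tcp_pos: [478.1, 416.3, 244.0]
orientation: [180.0, 0.0, 94.8]
force: [0.2, 0.7, 0.3]
finger_gap: 64.0
```

Emit:
carry_out:
  translation:
    - [0,0,-0.03]
    - [0,0,-0.07]
    - [-0.05,0,-0.09]
    - [-0.11,0,-0.09]
    - [-0.17,0,-0.09]
    - [-0.23,0,-0.09]
    - [-0.26,0,-0.09]
  dr:
    - [0,0,0]
    - [0,0,0]
    - [0,0,0]
    - [0,0,0]
    - [0,0,0]
    - [0,0,0]
    - [0,0,0]

```text
clock: 7.75
tcp_pos: [500.0, 153.2, 334.4]
orientation: [179.9, 0.0, 94.5]
force: [-0.1, 0.7, 0.2]
finger_gap: 64.2
```

Run:
```python
from h import *
print(get_state()["joint_pos"].round(1))
shot("side","b1",(190,60,350,245),4);shot("top","b2",(40,130,250,310),4)
```

```text
[-43.8  12.8  26.1 101.3  -6.   67.2 -11.4]
```

View pics/b1.png

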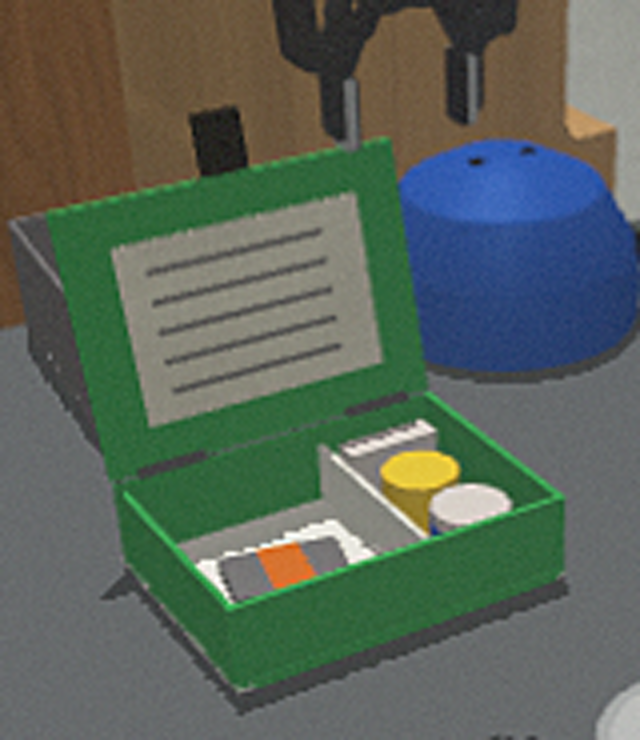

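View pics/b2.png

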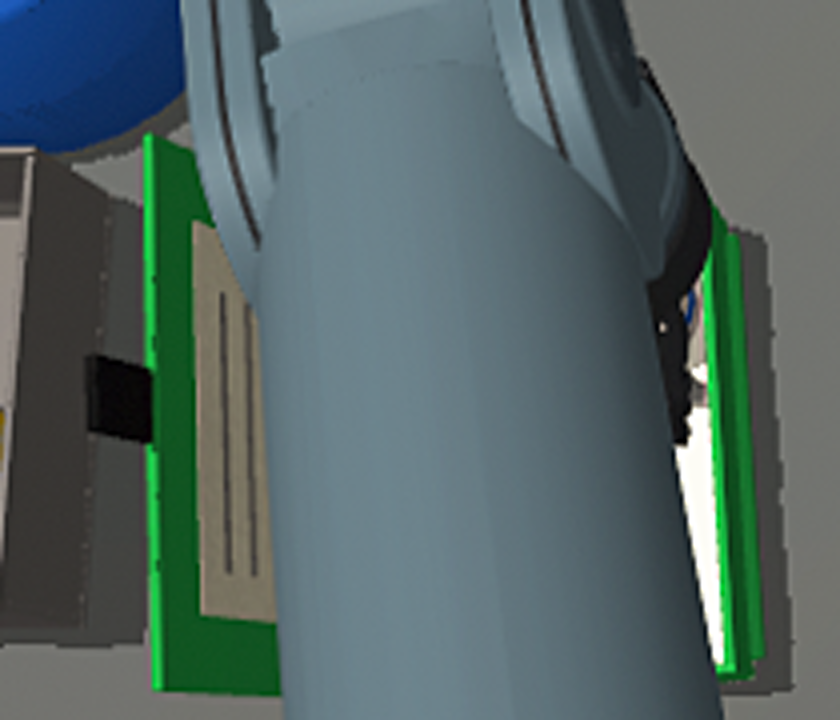

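Emit:
carry_out:
  translation:
    - [-0.05,0,0]
    - [-0.1,0,0]
    - [-0.15,0,0]
    - [-0.2,0,0]
    - [-0.25,0,0]
    - [-0.25,0,0]
  dr:
    - [0,0,0]
    - [0,0,0]
    - [0,0,0]
    - [0,0,0]
    - [0,0,0]
    - [0,0,0]

```text
clock: 8.6
tcp_pos: [519.5, -100.3, 335.1]
orientation: [179.9, 0.1, 94.0]
force: [0.1, 0.5, -0.6]
finger_gap: 63.9
```

Run:
```python
from h import *
shot("side","b3",(190,60,350,245),4);shot("top","b4",(50,150,250,330),4)
```

```text
(no output)
```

View pics/b4.png

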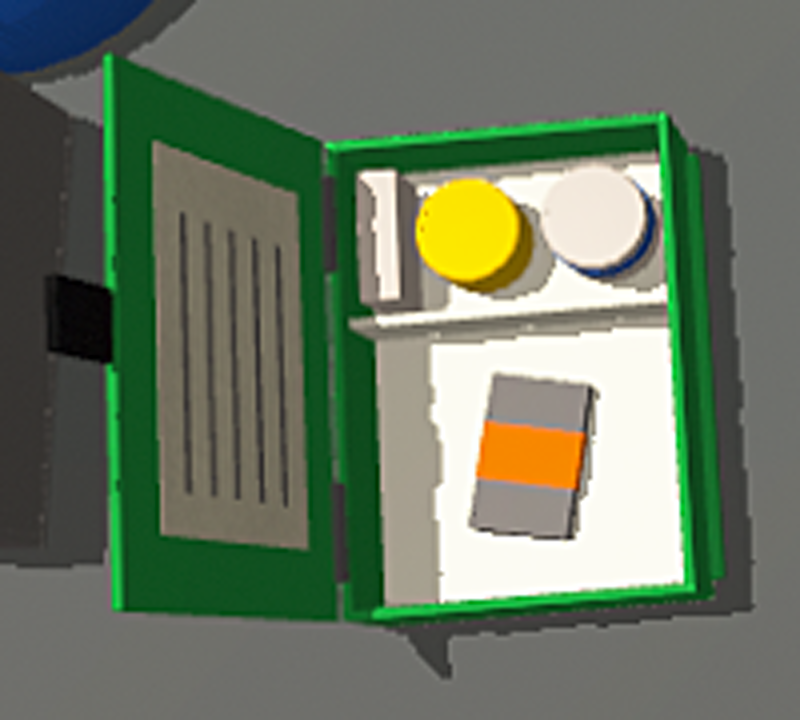

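View pics/b3.png

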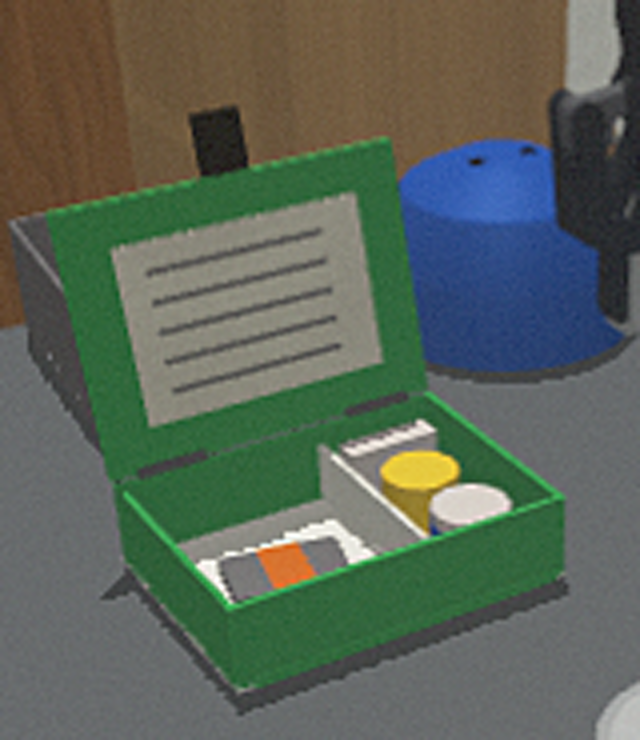

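```bash
cat > fit.py <<'E'
from h import *
t=np.array([(664,113),(694,592),(330,147),(348,621),(113,57),(122,607)],float); t=(t+.5)/4-.5+[50,150]
s=np.array([(563,496),(232,607),(427,396),(124,487),(389,138),(48,213),(240,690),(565,578)],float); s=(s+.5)/4-.5+[190,60]
def res(p,which="b"):
    A=bw(p,[(-90,-125,64),(-90,125,64),(90,-125,64),(90,125,64),fl(p,180,-125,.5),fl(p,180,125,.5)])
    B=bw(p,[(-90,125,0),(-90,-125,0)])
    T=(proj("top",A)-t).ravel(); S=(proj("side",np.r_[A,B])-s).ravel()
    return T if which=="t" else S if which=="s" else np.r_[T,S]
for w in "bts":
    r=least_squares(res,[490,270,95,1.8],args=(w,)); print(w,r.x.round(2),np.degrees(r.x[3]),r.cost)
    if w=="b":print(res(r.x).reshape(-1,2).round(1).tolist())
E
python3 fit.py
python3 - <<'E'
from h import *
im=cv2.imread("pics/b4_raw.png"); c=np.array([(496,374),(592,386),(574,539),(471,526)],float); c=(c+.5)/4-.5+[50,150]
w=unproj("top",c,17); print(w, w.mean(0), np.linalg.norm(np.diff(w,axis=0),axis=1), np.degrees(np.arctan2(*(w[0]-w[3])[1::-1])),np.degrees(np.arctan2(*(w[1]-w[2])[1::-1])))
hsv=cv2.cvtColor(im,cv2.COLOR_BGR2HSV)
m=(hsv[...,0]>5)&(hsv[...,0]<20)&(hsv[...,1]>180); m[:,:165]=0;m[:,205:]=0;m[:240]=0;m[:,]&=True
m[280:]=0
pts=np.argwhere(m)[:,::-1]; q=unproj("top",pts,17)[:,:2]; print(len(pts),cv2.minAreaRect(q.astype(np.float32)),q.mean(0))
E
```

```text
b [490.91 266.53  95.2    1.8 ] 103.37096821839852 19.340834331538357
[[1.5, -1.3], [1.6, -0.6], [-0.7, -1.9], [-0.5, -0.2], [-0.3, -1.7], [0.4, 0.7], [0.5, -0.3], [-1.2, 0.9], [0.0, -1.8], [-3.7, -0.8], [-0.3, -0.4], [-1.2, 0.1], [-0.7, 1.0], [-0.4, -0.8]]
t [489.27 267.46  95.09   1.8 ] 103.05621318629278 5.247536498044331
s [493.07 265.14  94.99   1.82] 104.31807894061821 8.706529844618208
[[490.94724501 285.15824504  17.        ]
 [484.59276634 233.59093917  17.        ]
 [403.50238638 240.44256262  17.        ]
 [410.1147821  295.25374175  17.        ]] [447.28929496 263.61137214  17.        ] [51.95735207 81.37932456 55.20859657] -7.11904130045792 -4.8296589685623665
358 ((447.6531677246094, 264.6729431152344), (54.95623779296875, 29.586566925048828), 82.81625366210938) [447.5685526  264.54007791]
```

Run:
```python
from h import *
print(get_state()["joint_pos"].round(0))
print(pose_delta([447.6,264.5,130],[180,0,172.8]))
print(pose_delta([447.6,264.5,130],[180,0,-7.2]))
```

```text
[-23.  14.  35. 101.  -9.  67.  19.]
(array([ 0.3647, -0.0445,  0.2045]), array([ 6.000e-02,  6.000e-02, -7.838e+01]))
(array([ 0.3647, -0.0445,  0.2045]), array([ 7.0000e-02, -6.0000e-02,  1.0162e+02]))
```

Emit:
carry_out:
  translation:
    - [0.04,-0.005,0]
    - [0.08,-0.01,0]
    - [0.12,-0.015,0]
    - [0.16,-0.02,0]
    - [0.2,-0.025,0.01]
    - [0.24,-0.03,0.03]
    - [0.28,-0.034,0.06]
    - [0.31,-0.038,0.1]
    - [0.34,-0.042,0.14]
    - [0.36,-0.0445,0.18]
    - [0.3647,-0.0445,0.2]
    - [0.3647,-0.0445,0.204]
  dr:
    - [0,0,-7]
    - [0,0,-14]
    - [0,0,-21]
    - [0,0,-28]
    - [0,0,-35]
    - [0,0,-42]
    - [0,0,-49]
    - [0,0,-56]
    - [0,0,-63]
    - [0,0,-70]
    - [0,0,-78.4]
    - [0,0,-78.4]
  claw: 82
  force: 50

```text
clock: 10.2
tcp_pos: [445.5, 266.3, 129.2]
orientation: [-180.0, -0.1, 173.0]
force: [0.2, 0.4, 0.7]
finger_gap: 70.5
```

Run:
```python
from h import *
print(get_state()["joint_pos"].round(0),pose_delta([447.6,264.5,5.5],[180,0,172.8]))
shot("side","c1",(190,60,350,245),4)
```

```text
[-42.  26.   8. 113.  -5.  41.  52.] (array([-0.0024, -0.0015,  0.1237]), array([-0.04, -0.08,  0.16]))
```

View pics/c1.png

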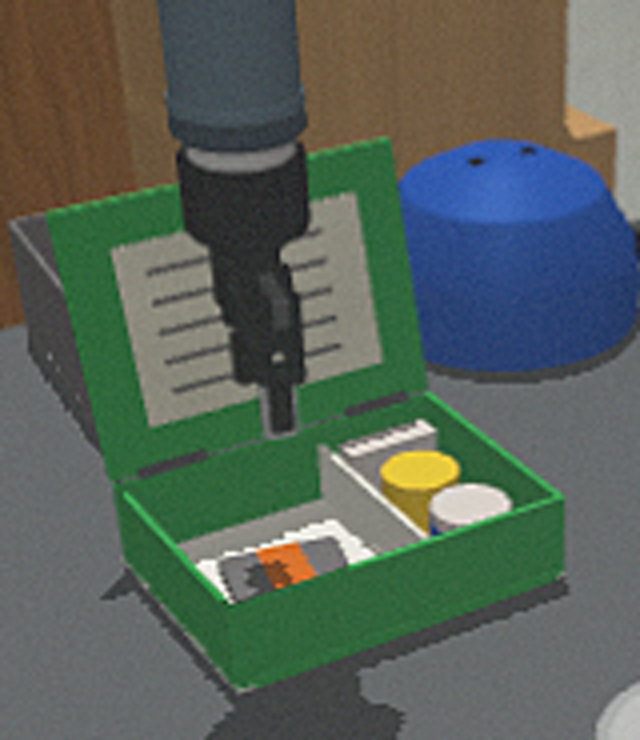

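Emit:
carry_out:
  translation:
    - [-0.002,-0.001,0.03]
    - [-0.0024,-0.0015,0.06]
    - [-0.0024,-0.0015,0.09]
    - [-0.0024,-0.0015,0.108]
    - [-0.0024,-0.0015,0.116]
    - [-0.0024,-0.0015,0.122]
    - [-0.0024,-0.0015,0.1235]
  dr:
    - [0,0,0]
    - [0,0,0]
    - [0,0,0]
    - [0,0,0]
    - [0,0,0]
    - [0,0,0]
    - [0,0,0]

```text
clock: 11.12
tcp_pos: [448.9, 264.1, 6.6]
orientation: [180.0, 0.0, 172.8]
force: [0.1, 0.1, 0.8]
finger_gap: 69.8
```

Emit:
carry_out:
  translation:
    - [0,0,0]
    - [0,0,0]
    - [0,0,0]
    - [0,0,0]
    - [0,0,0]
    - [0,0,0]
  dr:
    - [0,0,0]
    - [0,0,0]
    - [0,0,0]
    - [0,0,0]
    - [0,0,0]
    - [0,0,0]
  claw: 0
  force: 60

```text
clock: 11.88
tcp_pos: [449.2, 264.3, 7.6]
orientation: [180.0, 0.1, 172.8]
force: [-1.5, -0.8, 6.0]
finger_gap: 52.1
```

Emit:
carry_out:
  translation:
    - [0,0,-0.02]
    - [0,0,-0.05]
    - [0,0,-0.09]
    - [0,0,-0.13]
    - [0,0,-0.16]
    - [0,0,-0.16]
  dr:
    - [0,0,0]
    - [0,0,0]
    - [0,0,0]
    - [0,0,0]
    - [0,0,0]
    - [0,0,0]

```text
clock: 12.62
tcp_pos: [450.6, 265.1, 170.1]
orientation: [179.7, 0.3, 172.7]
force: [-0.6, 0.7, -0.8]
finger_gap: 51.8
```

Run:
```python
from h import *
print(get_state()["joint_pos"].round(0),pose_delta([424.5,-366.5,120],[180,0,90]))
shot("side","c2",(190,20,390,245),3)
im=cv2.imread("pics/b4_raw.png"); hsv=cv2.cvtColor(im,cv2.COLOR_BGR2HSV); m=cv2.inRange(hsv,(22,150,60),(34,255,255)); m[:230]=0;m[:,:440]=0
q=unproj("top",np.argwhere(m>0)[:,::-1],24)[:,:2].astype(np.float32); print(cv2.minAreaRect(q))
```

```text
[-42.  23.   9. 111.  -5.  46.  52.] (array([-0.0536, -0.6301,  0.0475]), array([4.200e-01, 3.000e-02, 8.275e+01]))
((245.3256072998047, -467.2933349609375), (584.181884765625, 179.15284729003906), 29.382946014404297)
```

View pics/c2.png

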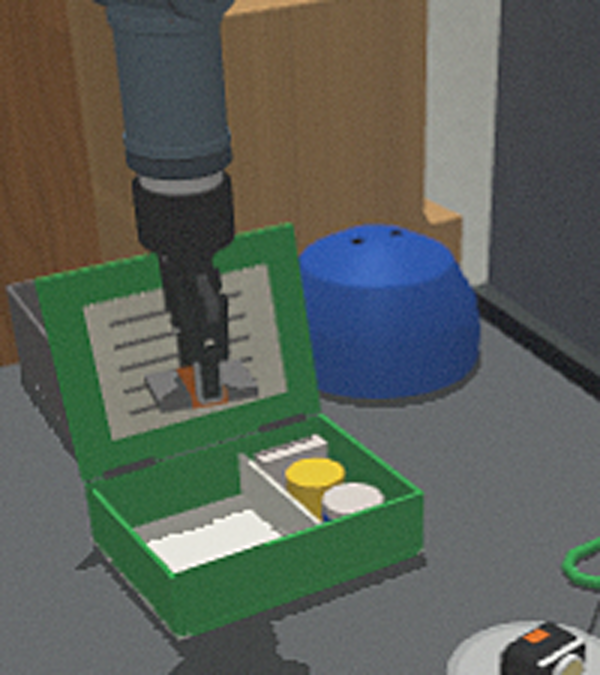

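Emit:
carry_out:
  translation:
    - [0,-0.03,0]
    - [0,-0.08,0]
    - [0,-0.13,0]
    - [0,-0.185,0]
    - [0,-0.24,0]
    - [0,-0.295,0]
    - [0,-0.35,0]
    - [-0.015,-0.405,0]
    - [-0.03,-0.46,0]
    - [-0.04,-0.515,0]
    - [-0.048,-0.57,0]
    - [-0.0536,-0.61,0.01]
  dr:
    - [0,0,7]
    - [0,0,14]
    - [0,0,21]
    - [0,0,28]
    - [0,0,35]
    - [0,0,42]
    - [0,0,49]
    - [0,0,56]
    - [0,0,63]
    - [0,0,70]
    - [0,0,77]
    - [0,0,82.7]

```text
clock: 14.18
tcp_pos: [425.0, -349.9, 156.3]
orientation: [179.9, -0.1, 89.8]
force: [0.6, 0.9, -1.2]
finger_gap: 51.9
```

Run:
```python
from h import *
print(get_state()["finger_gap"],get_state()["joint_pos"].round(0),pose_delta([424.5,-366.5,6.5],[180,0,91]))
shot("side","c3",(230,200,530,460),2.6)
```

```text
51.913651325471214 [  8.  31.  36. 109. -24.  48.  56.] (array([-0.0167, -0.0008,  0.1498]), array([ 0.12, -0.07, -1.24]))
```

View pics/c3.png

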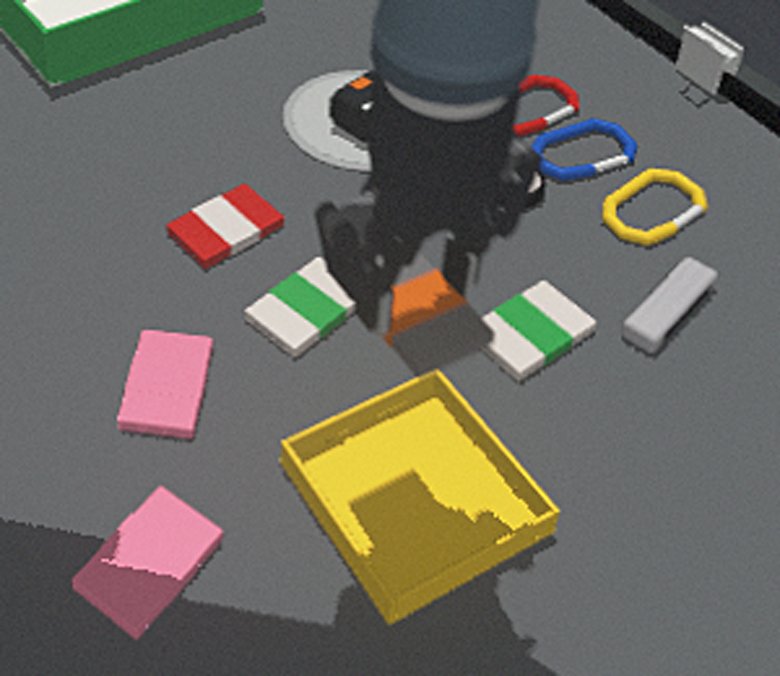

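Emit:
carry_out:
  translation:
    - [-0.01,0,0.03]
    - [-0.0167,-0.0008,0.06]
    - [-0.0167,-0.0008,0.09]
    - [-0.0167,-0.0008,0.115]
    - [-0.0167,-0.0008,0.133]
    - [-0.0167,-0.0008,0.143]
    - [-0.0167,-0.0008,0.148]
    - [-0.0167,-0.0008,0.149]
  dr:
    - [0,0,-1.2]
    - [0,0,-1.2]
    - [0,0,-1.2]
    - [0,0,-1.2]
    - [0,0,-1.2]
    - [0,0,-1.2]
    - [0,0,-1.2]
    - [0,0,-1.2]

```text
clock: 15.22
tcp_pos: [422.8, -372.0, 6.7]
orientation: [179.9, 0.2, 90.5]
force: [0.2, 0.4, -0.2]
finger_gap: 51.5
```

Emit:
carry_out:
  translation:
    - [0,0,0]
    - [0,0,0]
    - [0,0,0]
    - [0,0,0]
  dr:
    - [0,0,0]
    - [0,0,0]
    - [0,0,0]
    - [0,0,0]
  claw: 82

```text
clock: 15.72
tcp_pos: [422.9, -372.0, 6.9]
orientation: [179.9, 0.2, 90.5]
force: [-0.1, 0.6, 0.1]
finger_gap: 70.0
```

Emit:
carry_out:
  translation:
    - [0,0,-0.02]
    - [0,0,-0.06]
    - [0,0,-0.11]
    - [0,0,-0.16]
    - [0.1,0.05,-0.2]
    - [0.15,0.07,-0.2]
  dr:
    - [0,0,0]
    - [0,0,0]
    - [0,0,0]
    - [0,0,0]
    - [0,0,0]
    - [0,0,0]

```text
clock: 16.48
tcp_pos: [474.1, -262.0, 201.4]
orientation: [179.7, 0.3, 90.4]
force: [1.1, 0.3, 0.3]
finger_gap: 70.2
```

Run:
```python
from h import *
shot("side","c4",(230,200,530,460),2.6)
shot("top","c5",(230,90,550,400),1.9)
```

```text
(no output)
```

View pics/c4.png

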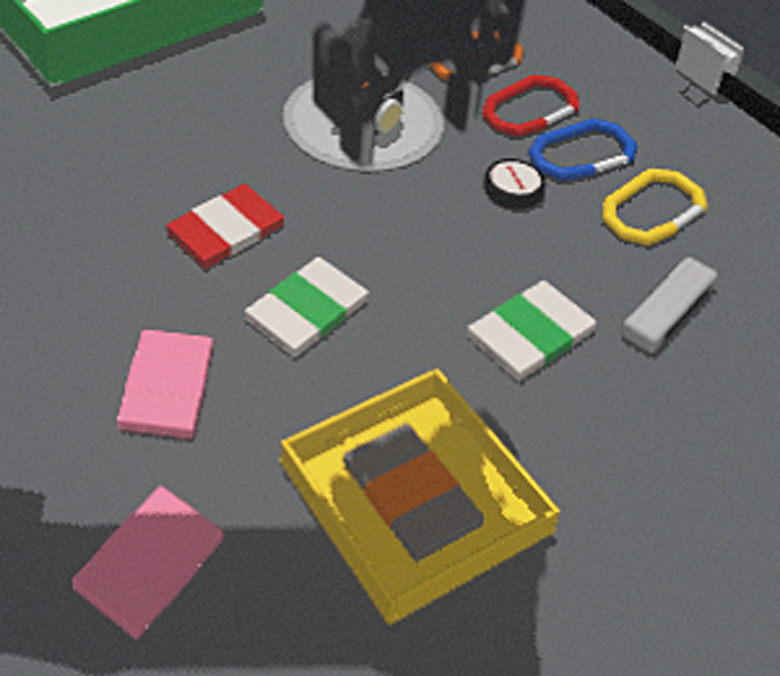

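View pics/c5.png

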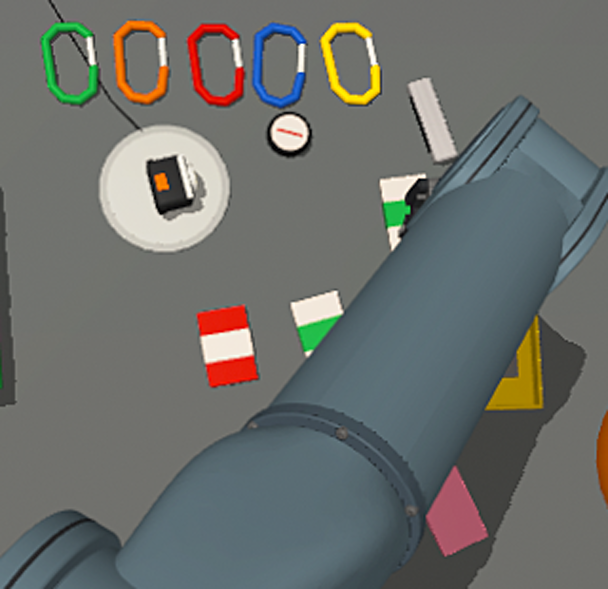

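```bash
cat > cfit.py <<'E'
from h import *
from scipy.optimize import minimize
def masks(im,kind):
    hsv=cv2.cvtColor(im,cv2.COLOR_BGR2HSV); H,S,V=[hsv[...,i].astype(int) for i in range(3)]
    gr=(H>40)&(H<85)&(S>90)&(V>50); rd=((H<8)|(H>172))&(S>130)&(V>50)
    wh=(S<75)&(V>120)
    return wh|(rd if kind=="red" else gr)
def cfit(im,n,kind,p0,z0=0,h=11,rad=40,two=True):
    m=masks(im,kind).astype(np.uint8)
    c=proj(n,[p0[0],p0[1],z0+h])[0]; w=np.zeros_like(m); cv2.circle(w,(int(c[0]),int(c[1])),rad,1,-1); m=(m&w)
    N,L,S,_=cv2.connectedComponentsWithStats(m); i=1+np.argmax(S[1:,4]); m=(L==i)
    m=cv2.morphologyEx(m.astype(np.uint8),cv2.MORPH_CLOSE,np.ones((3,3)))
    mf=m.astype(float)
    def cost(p): return np.abs(silh(n,box3(p[0],p[1],p[2],84,54,z0,z0+h))/255.-mf).sum()
    r=minimize(cost,p0,method="Nelder-Mead",options=dict(initial_simplex=np.array(p0)+np.array([[0,0,0],[4,0,0],[0,4,0],[0,0,5]]),xatol=.02,fatol=.05))
    return r.x,r.fun,mf.sum()
E
python3 - <<'E'
from cfit import *
for nm,k,p0 in (("w1","w",(584,-295,7.6)),("w2","w",(446.3,-195.3,15.9)),("red","red",(432,-87,9.5))):
    for n in("top","side"):
        x,f,a=cfit(cv2.imread(f"pics/{n}0.png"),n,k,p0); print(nm,n,x.round(1),round(f,1),a)
E
```

```text
w1 top [ 585.2 -296.2    8.2] 105.9 985.0
w1 side [ 588.3 -296.7    9.7] 135.5 1027.0
w2 top [ 446.4 -196.6   16.5] 76.4 1051.0
w2 side [ 448.8 -196.6   15.7] 127.7 967.0
red top [432.  -87.    9.6] 75.2 1055.0
red side [434.  -87.3  10.2] 109.0 800.0
```

Run:
```python
from h import *
s=get_state();print(s["joint_pos"].round(0),pose_delta([586.5,-296.5,60],[180,0,8.8]))
```

```text
[ -6.  26.  38. 108. -20.  52.  43.] (array([-0.0442,  0.1072,  0.1408]), array([ 0.23, -0.23, 82.37]))
```

Emit:
carry_out:
  translation:
    - [-0.005,0.01,0]
    - [-0.01,0.02,0]
    - [-0.015,0.035,0.01]
    - [-0.02,0.05,0.02]
    - [-0.025,0.065,0.04]
    - [-0.03,0.08,0.06]
    - [-0.035,0.09,0.08]
    - [-0.04,0.1,0.1]
    - [-0.044,0.107,0.12]
    - [-0.044,0.107,0.13]
    - [-0.0442,0.1072,0.14]
    - [-0.0442,0.1072,0.1408]
  dr:
    - [0,0,9]
    - [0,0,18]
    - [0,0,27]
    - [0,0,36]
    - [0,0,45]
    - [0,0,54]
    - [0,0,63]
    - [0,0,72]
    - [0,0,80]
    - [0,0,82.4]
    - [0,0,82.4]
    - [0,0,82.4]

```text
clock: 18.08
tcp_pos: [586.2, -296.2, 60.0]
orientation: [-180.0, -0.3, 8.9]
force: [-0.5, -0.0, -0.4]
finger_gap: 70.1
```

Run:
```python
from h import *
s=get_state();print(s["joint_pos"].round(0),pose_delta([586.5,-296.5,2.5],[180,0,8.8]))
shot("side","d1",(350,220,550,380),4)
```

```text
[ -7.  53.  47.  95. -48.  53. -22.] (array([0.    , 0.0003, 0.0575]), array([-0.02, -0.29,  0.05]))
```

View pics/d1.png

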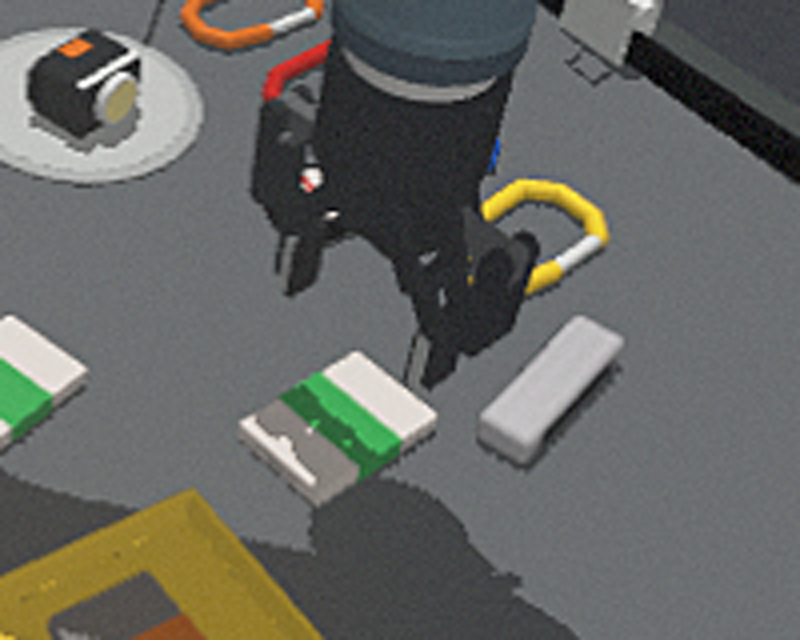

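Emit:
carry_out:
  translation:
    - [0,0,0.02]
    - [0,0,0.04]
    - [0,0,0.05]
    - [0,0,0.056]
    - [0,0.0003,0.0575]
  dr:
    - [0,0,0]
    - [0,0,0]
    - [0,0,0]
    - [0,0,0]
    - [0,0,0]

```text
clock: 18.75
tcp_pos: [586.7, -296.8, 2.6]
orientation: [180.0, -0.3, 8.8]
force: [-0.6, 0.7, 0.9]
finger_gap: 69.9
```

Emit:
carry_out:
  translation:
    - [0,0,0]
    - [0,0,0]
    - [0,0,0]
    - [0,0,0]
    - [0,0,0]
    - [0,0,0]
  dr:
    - [0,0,0]
    - [0,0,0]
    - [0,0,0]
    - [0,0,0]
    - [0,0,0]
    - [0,0,0]
  claw: 0
  force: 60

```text
clock: 19.5
tcp_pos: [587.2, -297.4, 3.5]
orientation: [179.9, -0.4, 8.8]
force: [-0.9, 0.4, 5.4]
finger_gap: 51.7
```

Emit:
carry_out:
  translation:
    - [0,0,-0.02]
    - [0,0,-0.05]
    - [0,0,-0.1]
    - [0,0,-0.15]
    - [0,0,-0.18]
  dr:
    - [0,0,0]
    - [0,0,0]
    - [0,0,0]
    - [0,0,0]
    - [0,0,0]

```text
clock: 20.12
tcp_pos: [586.5, -298.1, 187.4]
orientation: [179.8, -0.5, 8.8]
force: [0.5, 1.0, -1.6]
finger_gap: 51.6
```

Run:
```python
from h import *
s=get_state();print(s["finger_gap"],s["joint_pos"].round(0),pose_delta([445.7,263,130],[180,0,5.1]))
```

```text
51.61184452513116 [-11.  45.  55.  92. -40.  64. -27.] (array([-0.0539, -0.5762,  0.0551]), array([ 0.16, -0.53,  3.69]))
```

Emit:
carry_out:
  translation:
    - [0,-0.03,-0.01]
    - [0,-0.08,-0.01]
    - [-0.005,-0.13,-0.01]
    - [-0.01,-0.18,-0.01]
    - [-0.015,-0.23,-0.01]
    - [-0.02,-0.28,-0.01]
    - [-0.025,-0.33,0]
    - [-0.03,-0.38,0]
    - [-0.04,-0.43,0]
    - [-0.045,-0.48,0]
    - [-0.05,-0.53,0]
    - [-0.0539,-0.57,0]
  dr:
    - [0,0,0]
    - [0,0,0]
    - [0,0,0]
    - [0,0,1]
    - [0,0,1]
    - [0,0,2]
    - [0,0,2]
    - [0,0,3]
    - [0,0,3.7]
    - [0,0.5,3.7]
    - [0,0.5,3.7]
    - [0,0.5,3.7]

```text
clock: 21.62
tcp_pos: [445.1, 259.2, 185.9]
orientation: [180.0, -1.0, 5.2]
force: [0.7, 0.3, -0.5]
finger_gap: 51.3
```

Run:
```python
from h import *
s=get_state();print(s["finger_gap"],s["joint_pos"].round(0),pose_delta([445.7,263,10.5],[180,0,5.1]))
shot("side","d2",(190,20,390,245),3)
```

```text
51.28348855198017 [-83.  37.  66. 114. -41.  56. -81.] (array([-0.0023, -0.0039,  0.1754]), array([ 0.04, -1.04,  0.06]))
```

View pics/d2.png

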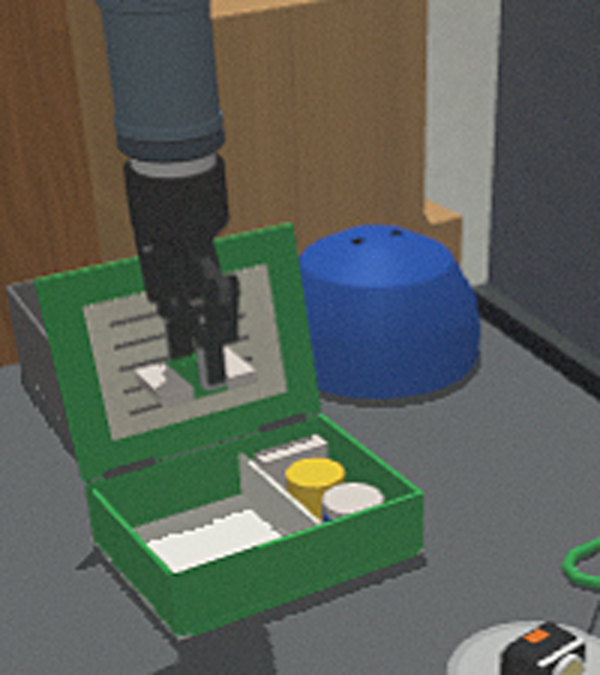

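Emit:
carry_out:
  translation:
    - [-0.001,-0.002,0.03]
    - [-0.0023,-0.0039,0.06]
    - [-0.0023,-0.0039,0.1]
    - [-0.0023,-0.0039,0.13]
    - [-0.0023,-0.0039,0.145]
    - [-0.0023,-0.0039,0.15]
  dr:
    - [0,-1,0]
    - [0,-1,0]
    - [0,-1,0]
    - [0,-1,0]
    - [0,-1,0]
    - [0,-1,0]

```text
clock: 22.42
tcp_pos: [443.6, 269.1, 35.4]
orientation: [-179.9, 0.0, 5.5]
force: [0.7, -0.7, -0.1]
finger_gap: 51.3
```

Run:
```python
from h import *
s=get_state();print(s["finger_gap"],s["joint_pos"].round(0),pose_delta([445.7,263,10.5],[180,0,5.1]))
```

```text
51.2953804000092 [-72.  48.  50. 116. -56.  43. -71.] (array([0.0015, 0.0063, 0.0249]), array([-0.1 ,  0.04,  0.44]))
```

Emit:
carry_out:
  translation:
    - [0.0015,0.0063,0.01]
    - [0.0015,0.0063,0.018]
    - [0.0015,0.0063,0.023]
    - [0.0015,0.0063,0.0245]
    - [0.0015,0.0063,0.0245]
  dr:
    - [0,0,0.4]
    - [0,0,0.4]
    - [0,0,0.4]
    - [0,0,0.4]
    - [0,0,0.4]

```text
clock: 23.05
tcp_pos: [445.7, 263.1, 11.0]
orientation: [-179.9, 0.0, 5.1]
force: [-0.3, -0.4, 0.1]
finger_gap: 51.4
```

Run:
```python
from h import *
s=get_state();print(s["force"],s["tcp_pos"],pose_delta([445.7,263,9.5],[180,0,5.1]))
```

```text
[-0.28934765 -0.42748768  0.10088583] [445.74228051 263.09720821  10.97774999] (array([-0.    ,  0.0001,  0.0015]), array([-0.1 ,  0.04,  0.05]))
```

Emit:
carry_out:
  translation:
    - [0,0,0.001]
    - [0,0,0.0015]
    - [0,0,0.0015]
  dr:
    - [0,0,0]
    - [0,0,0]
    - [0,0,0]

```text
clock: 23.42
tcp_pos: [445.8, 263.2, 9.6]
orientation: [-179.9, 0.0, 5.1]
force: [0.3, -0.3, -0.1]
finger_gap: 51.4
```

Emit:
carry_out:
  translation:
    - [0,0,0]
    - [0,0,0]
    - [0,0,0]
    - [0,0,0]
  dr:
    - [0,0,0]
    - [0,0,0]
    - [0,0,0]
    - [0,0,0]
  claw: 82

```text
clock: 23.92
tcp_pos: [445.8, 263.2, 9.6]
orientation: [-179.9, 0.0, 5.1]
force: [0.5, 0.9, -0.2]
finger_gap: 70.1
```

Emit:
carry_out:
  translation:
    - [0,0,-0.02]
    - [0,0,-0.06]
    - [0,0,-0.11]
    - [0,0,-0.16]
    - [0,0.05,-0.18]
    - [0,0.1,-0.18]
    - [0,0.15,-0.18]
    - [0,0.2,-0.18]
    - [0,0.25,-0.18]
    - [0,0.3,-0.18]
    - [0,0.35,-0.18]
    - [0,0.35,-0.18]
  dr:
    - [0,0,0]
    - [0,0,0]
    - [0,0,0]
    - [0,0,0]
    - [0,0,0]
    - [0,0,0]
    - [0,0,0]
    - [0,0,0]
    - [0,0,0]
    - [0,0,0]
    - [0,0,0]
    - [0,0,0]

```text
clock: 25.42
tcp_pos: [476.9, -90.3, 189.5]
orientation: [-180.0, -0.0, 4.7]
force: [0.4, 0.8, 0.4]
finger_gap: 70.2
```

Run:
```python
from h import *
print(get_state()["joint_pos"].round(0))
shot("top","e1",(50,150,250,330),4)
shot("side","e2",(190,60,350,245),4)
```

```text
[-42.  31.  63. 117. -35.  53. -45.]
```

View pics/e1.png

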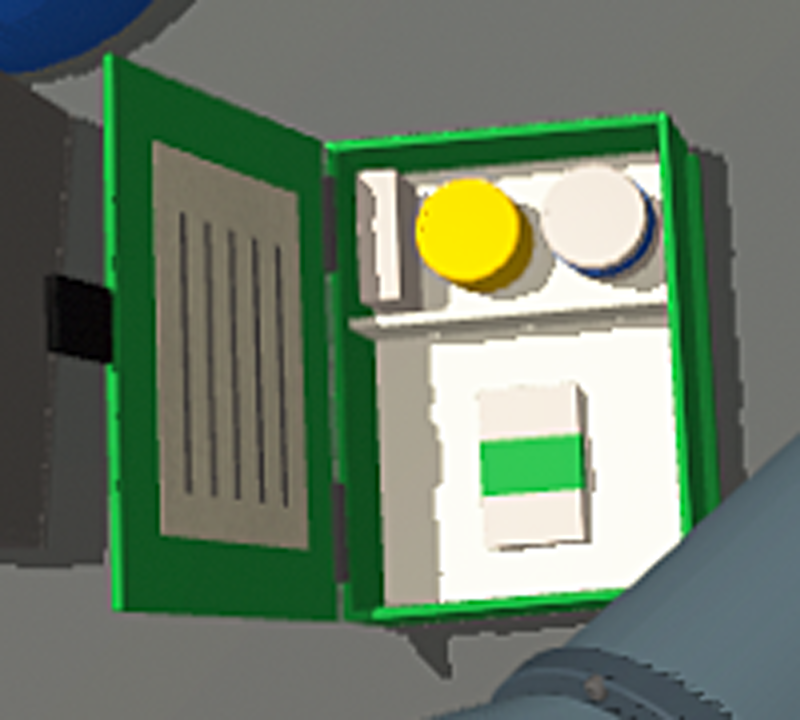

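View pics/e2.png

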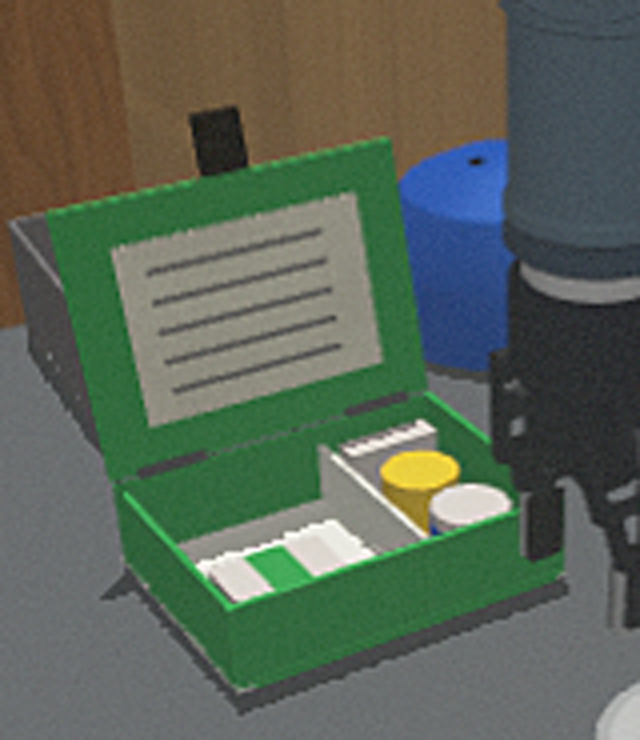

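```bash
cat > band.py <<'E'
from h import *
def band(im,n,xy,z,kind="g",rad=22):
    hsv=cv2.cvtColor(im,cv2.COLOR_BGR2HSV); H,S,V=[hsv[...,i].astype(int) for i in range(3)]
    m={"g":(H>45)&(H<80)&(S>110)&(V>(110 if n=="top" else 80)),"r":((H<8)|(H>172))&(S>140),"o":(H>4)&(H<22)&(S>150)}[kind]
    c=proj(n,[xy[0],xy[1],z])[0]; w=np.zeros(m.shape,np.uint8); cv2.circle(w,(int(c[0]),int(c[1])),rad,1,-1); m=m&(w>0)
    N,L,S,_=cv2.connectedComponentsWithStats(m.astype(np.uint8)); i=1+np.argmax(S[1:,4])
    q=unproj(n,np.argwhere(L==i)[:,::-1],z)[:,:2]; r=cv2.minAreaRect(q.astype(np.float32))
    return q.mean(0).round(2),np.round(r[1],1),round(r[2],1)
E
python3 - <<'E'
from band import *
t0=cv2.imread("pics/top0.png");s0=cv2.imread("pics/side0.png")
for nm,xy in (("w1",(586,-296)),("w2",(447,-196))):
    print(nm,"top",band(t0,"top",xy,11),"side",band(s0,"side",xy,11))
print("placed",band(cv2.imread("pics/e1_raw.png"),"top",(445,263),17), band(cv2.imread("pics/e2_raw.png"),"side",(445,263),17))
print(pose_delta([447.5,-196.6,60],[180,0,16.2]))
E
```

```text
w1 top (array([ 584.26, -295.34]), array([28.4, 54.9]), 7.4) side (array([ 585.65, -301.47]), array([33. , 59.2]), 6.9)
w2 top (array([ 445.93, -195.39]), array([28. , 55.8]), 15.8) side (array([ 447.71, -199.5 ]), array([28.2, 58.5]), 16.0)
placed (array([442.42, 264.71]), array([28.2, 53.5]), 4.5) (array([430.31, 221.92]), array([121.7, 116.5]), 83.2)
(array([-0.0391,  0.108 ,  0.1286]), array([ -0.16,   0.03, -11.14]))
```

Emit:
carry_out:
  translation:
    - [-0.01,0.03,0.01]
    - [-0.02,0.06,0.03]
    - [-0.03,0.09,0.06]
    - [-0.037,0.108,0.09]
    - [-0.038,0.109,0.12]
    - [-0.038,0.109,0.14]
    - [-0.038,0.109,0.15]
  dr:
    - [0,0,-3]
    - [0,0,-6]
    - [0,0,-9]
    - [0,0,-11]
    - [0,0,-11]
    - [0,0,-11]
    - [0,0,-11]

```text
clock: 26.4
tcp_pos: [448.7, -195.6, 37.5]
orientation: [-179.8, 0.1, 16.2]
force: [-0.2, -0.4, 0.2]
finger_gap: 70.0
```

Run:
```python
from h import *
s=get_state();print(s["joint_pos"].round(0),pose_delta([448.4,-197.2,3.5],[180,0,15.9]))
```

```text
[-13.  42.  42. 120. -48.  37. -11.] (array([-0.0007,  0.0016,  0.034 ]), array([-0.24,  0.08,  0.3 ]))
```

Emit:
carry_out:
  translation:
    - [-0.0007,0.0016,0.015]
    - [-0.0007,0.0016,0.026]
    - [-0.0007,0.0016,0.032]
    - [-0.0007,0.0016,0.034]
    - [-0.0007,0.0016,0.034]
  dr:
    - [0,0,0.3]
    - [0,0,0.3]
    - [0,0,0.3]
    - [0,0,0.3]
    - [0,0,0.3]

```text
clock: 27.02
tcp_pos: [448.5, -197.4, 3.6]
orientation: [-179.8, 0.1, 15.9]
force: [-0.1, 0.8, 0.6]
finger_gap: 69.9
```

Emit:
carry_out:
  translation:
    - [0,0,0]
    - [0,0,0]
    - [0,0,0]
    - [0,0,0]
    - [0,0,0]
    - [0,0,0]
  dr:
    - [0,0,0]
    - [0,0,0]
    - [0,0,0]
    - [0,0,0]
    - [0,0,0]
    - [0,0,0]
  claw: 0
  force: 60

```text
clock: 27.78
tcp_pos: [448.7, -197.6, 4.5]
orientation: [-179.8, 0.0, 15.9]
force: [-1.2, 1.0, 10.8]
finger_gap: 51.6
```

Emit:
carry_out:
  translation:
    - [0,0,-0.02]
    - [0,0,-0.05]
    - [0,0,-0.1]
    - [0,0,-0.14]
    - [0,0,-0.15]
  dr:
    - [0,0,0]
    - [0,0,0]
    - [0,0,0]
    - [0,0,0]
    - [0,0,0]

```text
clock: 28.4
tcp_pos: [450.1, -198.6, 156.6]
orientation: [-179.9, -0.2, 15.9]
force: [0.7, -0.4, -1.3]
finger_gap: 51.2
```

Run:
```python
from h import *
s=get_state();print(s["finger_gap"],s["joint_pos"].round(0),pose_delta([445.8,263.2,120],[180,0,5.1]))
```

```text
51.187970791713724 [-23.  32.  55. 118. -36.  49. -21.] (array([ 0.1221, -0.4452,  0.0381]), array([-0.15, -0.18, 10.77]))
```

Emit:
carry_out:
  translation:
    - [0.008,-0.03,0]
    - [0.02,-0.07,0]
    - [0.032,-0.115,0]
    - [0.044,-0.16,0]
    - [0.057,-0.205,0]
    - [0.069,-0.25,0]
    - [0.08,-0.295,0]
    - [0.093,-0.34,0]
    - [0.105,-0.385,0]
    - [0.115,-0.42,0.01]
    - [0.121,-0.44,0.025]
    - [0.122,-0.4452,0.038]
  dr:
    - [0,0,0]
    - [0,0,1]
    - [0,0,2]
    - [0,0,3]
    - [0,0,4]
    - [0,0,5]
    - [0,0,6]
    - [0,0,7]
    - [0,0,8]
    - [0,0,10]
    - [0,0,10.8]
    - [0,0,10.8]

```text
clock: 29.9
tcp_pos: [445.0, 264.2, 118.6]
orientation: [-179.9, -0.1, 5.2]
force: [-0.3, -1.0, 0.6]
finger_gap: 50.8
```

Emit:
carry_out:
  translation:
    - [0,0,0]
    - [0,0,0]
  dr:
    - [0,0,0]
    - [0,0,0]

```text
clock: 30.15
tcp_pos: [445.1, 262.9, 118.8]
orientation: [-179.9, -0.1, 5.1]
force: [-0.4, 0.2, -0.9]
finger_gap: 51.1
```

Run:
```python
from h import *
s=get_state();print(s["finger_gap"],s["joint_pos"].round(0),pose_delta([445.8,263.2,21.5],[180,0,5.1]))
```

```text
51.06380247742013 [-77.  41.  57. 115. -46.  50. -79.] (array([ 0.0006, -0.    ,  0.0973]), array([-0.11, -0.1 ,  0.03]))
```

Emit:
carry_out:
  translation:
    - [0.0006,0,0.025]
    - [0.0006,0,0.05]
    - [0.0006,0,0.07]
    - [0.0006,0,0.083]
    - [0.0006,0,0.09]
    - [0.0006,0,0.092]
    - [0.0006,0,0.092]
  dr:
    - [0,0,0]
    - [0,0,0]
    - [0,0,0]
    - [0,0,0]
    - [0,0,0]
    - [0,0,0]
    - [0,0,0]

```text
clock: 31.02
tcp_pos: [446.2, 263.2, 27.2]
orientation: [-179.9, -0.1, 5.1]
force: [0.1, -0.3, -0.6]
finger_gap: 51.3
```

Run:
```python
from h import *
s=get_state();print(s["finger_gap"],s["tcp_pos"],s["force"],pose_delta([445.8,263.2,21.5],[180,0,5.1]))
```

```text
51.27476183023153 [446.1564677  263.23204249  27.17426551] [ 0.08644587 -0.34409183 -0.63182124] (array([-0.0004,  0.    ,  0.0057]), array([-0.12, -0.13,  0.03]))
```

Emit:
carry_out:
  translation:
    - [-0.0004,0,0.003]
    - [-0.0004,0,0.005]
    - [-0.0004,0,0.0055]
    - [-0.0004,0,0.0055]
  dr:
    - [0,0,0]
    - [0,0,0]
    - [0,0,0]
    - [0,0,0]

```text
clock: 31.52
tcp_pos: [445.7, 263.3, 21.7]
orientation: [-179.9, -0.1, 5.1]
force: [-0.2, -0.6, 0.8]
finger_gap: 51.3
```

Emit:
carry_out:
  translation:
    - [0,0,0]
    - [0,0,0]
    - [0,0,0]
    - [0,0,0]
  dr:
    - [0,0,0]
    - [0,0,0]
    - [0,0,0]
    - [0,0,0]
  claw: 82

```text
clock: 32.02
tcp_pos: [445.7, 263.3, 21.7]
orientation: [-179.9, -0.1, 5.1]
force: [-0.9, -0.0, 0.0]
finger_gap: 70.4
```

Emit:
carry_out:
  translation:
    - [0,0,-0.02]
    - [0,0,-0.06]
    - [0,0,-0.1]
    - [0,0.02,-0.13]
    - [0,0.07,-0.14]
    - [0,0.12,-0.14]
    - [0,0.17,-0.14]
    - [0,0.22,-0.14]
    - [0,0.27,-0.14]
    - [0,0.32,-0.14]
    - [0,0.35,-0.14]
    - [0,0.35,-0.14]
  dr:
    - [0,0,0]
    - [0,0,0]
    - [0,0,0]
    - [0,0,0]
    - [0,0,0]
    - [0,0,0]
    - [0,0,0]
    - [0,0,0]
    - [0,0,0]
    - [0,0,0]
    - [0,0,0]
    - [0,0,0]

```text
clock: 33.52
tcp_pos: [476.5, -88.3, 161.3]
orientation: [-179.9, -0.2, 4.9]
force: [-1.4, 0.5, -0.0]
finger_gap: 70.0
```

Run:
```python
from band import *
a=shot("top","f1",(150,215,230,300),8)
print(band(a,"top",(445,263),28))
t0=cv2.imread("pics/top0.png")
m=cv2.cvtColor(t0,cv2.COLOR_BGR2HSV); H,S,V=[m[...,i].astype(int) for i in range(3)]
w=(V>150)&(S<70); w[:,:325]=0;w[:,370:]=0;w[:240]=0;w[300:]=0
q=unproj("top",np.argwhere(w)[:,::-1],11)[:,:2]; print("redband",q.mean(0),cv2.minAreaRect(q.astype(np.float32)))
b=shot("side","f2",(190,60,350,245),4)
```

```text
(array([442.32, 264.37]), array([28.2, 53.2]), 4.8)
redband [432.14019017 -86.77889509] ((432.1531677246094, -86.87554168701172), (29.234025955200195, 55.52109146118164), 9.465482711791992)
```

View pics/f1.png

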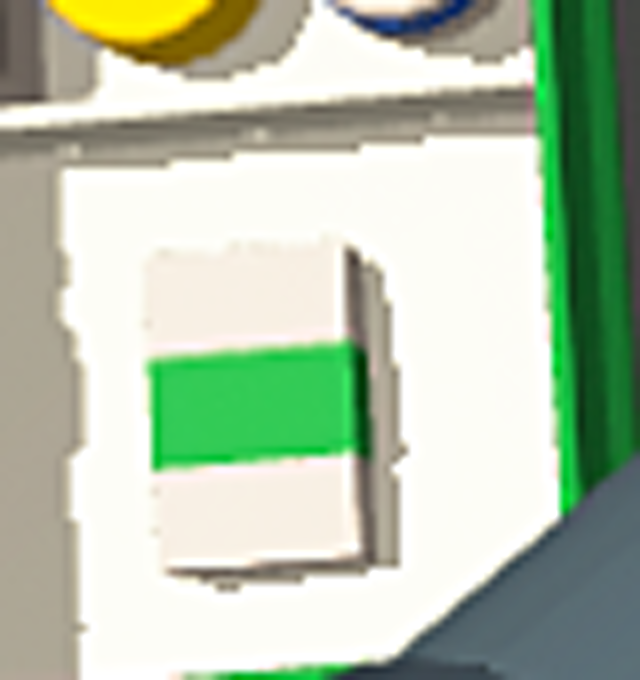

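View pics/f2.png

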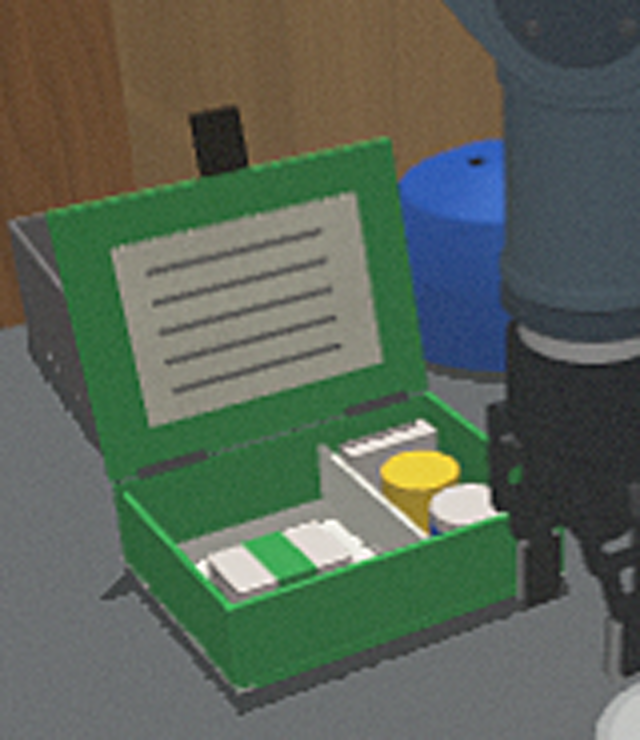

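Run:
```python
from h import *
s=get_state();print(s["joint_pos"].round(0),pose_delta([434.9,-88.6,40],[180,0,9.6]))
```

```text
[-40.  33.  59. 119. -37.  50. -44.] (array([-0.042 , -0.    ,  0.1207]), array([-0.17, -0.11, -4.49]))
```

Emit:
carry_out:
  translation:
    - [-0.02,0,0.02]
    - [-0.042,0,0.05]
    - [-0.042,0,0.08]
    - [-0.042,0,0.105]
    - [-0.042,0,0.118]
    - [-0.042,0,0.12]
    - [-0.042,0,0.12]
  dr:
    - [0,0,-2]
    - [0,0,-4.5]
    - [0,0,-4.5]
    - [0,0,-4.5]
    - [0,0,-4.5]
    - [0,0,-4.5]
    - [0,0,-4.5]

```text
clock: 34.5
tcp_pos: [435.3, -88.5, 41.2]
orientation: [-179.8, -0.2, 9.6]
force: [0.9, 0.7, 0.4]
finger_gap: 70.0
```

Run:
```python
from h import *
s=get_state();print(s["joint_pos"].round(0),pose_delta([434.9,-88.5,3.5],[180,0,9.6]))
```

```text
[-28.  39.  43. 127. -51.  34. -26.] (array([-0.0005,  0.    ,  0.0377]), array([-0.15, -0.16,  0.03]))
```

Emit:
carry_out:
  translation:
    - [-0.0005,0,0.015]
    - [-0.0005,0,0.028]
    - [-0.0005,0,0.035]
    - [-0.0005,0,0.0377]
    - [-0.0005,0,0.0377]
  dr:
    - [0,0,0]
    - [0,0,0]
    - [0,0,0]
    - [0,0,0]
    - [0,0,0]

```text
clock: 35.12
tcp_pos: [435.0, -88.6, 3.5]
orientation: [-179.9, -0.2, 9.6]
force: [0.4, 0.8, 0.4]
finger_gap: 70.0
```

Emit:
carry_out:
  translation:
    - [0,0,0]
    - [0,0,0]
    - [0,0,0]
    - [0,0,0]
    - [0,0,0]
    - [0,0,0]
  dr:
    - [0,0,0]
    - [0,0,0]
    - [0,0,0]
    - [0,0,0]
    - [0,0,0]
    - [0,0,0]
  claw: 0
  force: 60

```text
clock: 35.88
tcp_pos: [435.2, -88.6, 4.3]
orientation: [-179.8, -0.2, 9.6]
force: [-0.6, 0.5, 12.1]
finger_gap: 51.2
```

Emit:
carry_out:
  translation:
    - [0,0,-0.02]
    - [0,0,-0.05]
    - [0,0,-0.1]
    - [0,0,-0.14]
    - [0,0,-0.15]
    - [0,0,-0.15]
  dr:
    - [0,0,0]
    - [0,0,0]
    - [0,0,0]
    - [0,0,0]
    - [0,0,0]
    - [0,0,0]

```text
clock: 36.62
tcp_pos: [434.8, -88.8, 154.3]
orientation: [-179.8, -0.3, 9.6]
force: [-0.2, 0.3, -1.5]
finger_gap: 51.2
```

Run:
```python
from h import *
s=get_state();print(s["finger_gap"],s["joint_pos"].round(0),pose_delta([445.8,263.2,120],[180,0,5.1]))
```

```text
51.18706571253711 [-41.  29.  60. 124. -36.  46. -39.] (array([ 0.0696, -0.345 ,  0.0358]), array([-0.21, -0.25,  4.55]))
```

Emit:
carry_out:
  translation:
    - [0.007,-0.03,0]
    - [0.015,-0.07,0]
    - [0.024,-0.115,0]
    - [0.033,-0.16,0]
    - [0.042,-0.205,0]
    - [0.051,-0.25,0]
    - [0.06,-0.295,0]
    - [0.066,-0.325,0]
    - [0.069,-0.34,0.01]
    - [0.0696,-0.345,0.025]
    - [0.0696,-0.345,0.034]
    - [0.0696,-0.345,0.036]
  dr:
    - [0,0,0]
    - [0,0,1]
    - [0,0,1]
    - [0,0,2]
    - [0,0,2]
    - [0,0,3]
    - [0,0,3]
    - [0,0,4]
    - [0,0,4]
    - [0,0,4.5]
    - [0,0,4.5]
    - [0,0,4.5]

```text
clock: 38.12
tcp_pos: [445.4, 261.4, 118.9]
orientation: [-179.8, -0.2, 5.0]
force: [-0.4, 0.2, -0.4]
finger_gap: 50.9
```

Emit:
carry_out:
  translation:
    - [0,0,0]
    - [0,0,0]
  dr:
    - [0,0,0]
    - [0,0,0]

```text
clock: 38.38
tcp_pos: [445.7, 261.0, 119.2]
orientation: [-179.8, -0.2, 5.0]
force: [-0.3, -0.3, -0.7]
finger_gap: 51.0
```

Run:
```python
from h import *
s=get_state();print(s["finger_gap"],s["joint_pos"].round(0),pose_delta([445.8,263.2,32.5],[180,0,5.1]))
```

```text
51.002457092801905 [-77.  40.  57. 116. -46.  49. -79.] (array([-0.    , -0.002 ,  0.0867]), array([-0.17, -0.19, -0.14]))
```

Emit:
carry_out:
  translation:
    - [0,-0.002,0.025]
    - [0,-0.002,0.05]
    - [0,-0.002,0.068]
    - [0,-0.002,0.077]
    - [0,-0.002,0.08]
    - [0,-0.002,0.081]
    - [0,-0.002,0.081]
  dr:
    - [0,0,0]
    - [0,0,0]
    - [0,0,0]
    - [0,0,0]
    - [0,0,0]
    - [0,0,0]
    - [0,0,0]

```text
clock: 39.25
tcp_pos: [446.1, 263.4, 38.7]
orientation: [-179.8, -0.2, 5.0]
force: [0.5, 0.7, 0.4]
finger_gap: 51.3
```

Run:
```python
from h import *
s=get_state();print(s["finger_gap"],s["tcp_pos"],s["force"],pose_delta([445.8,263.3,32.4],[180,0,5.1]))
```

```text
51.26573326918859 [446.09964231 263.384321    38.65335986] [0.4792203  0.70059115 0.35557396] (array([-0.0003,  0.0001,  0.0063]), array([-0.19, -0.22, -0.13]))
```

Emit:
carry_out:
  translation:
    - [-0.0003,0,0.003]
    - [-0.0003,0,0.005]
    - [-0.0003,0,0.0061]
    - [-0.0003,0,0.0061]
  dr:
    - [0,0,0]
    - [0,0,0]
    - [0,0,0]
    - [0,0,0]

```text
clock: 39.75
tcp_pos: [445.8, 263.4, 32.6]
orientation: [-179.8, -0.2, 5.0]
force: [0.1, 0.5, -0.2]
finger_gap: 50.8
```

Emit:
carry_out:
  translation:
    - [0,0,0]
    - [0,0,0]
    - [0,0,0]
    - [0,0,0]
  dr:
    - [0,0,0]
    - [0,0,0]
    - [0,0,0]
    - [0,0,0]
  claw: 82

```text
clock: 40.25
tcp_pos: [445.8, 263.4, 32.6]
orientation: [-179.8, -0.2, 5.0]
force: [0.8, -0.1, -0.2]
finger_gap: 69.8
```

Emit:
carry_out:
  translation:
    - [0,0,-0.02]
    - [0,0,-0.06]
    - [0,0,-0.1]
    - [0,0.02,-0.13]
    - [0,0.07,-0.14]
    - [0,0.12,-0.14]
    - [0,0.17,-0.14]
    - [0,0.22,-0.14]
    - [0,0.27,-0.14]
    - [0,0.32,-0.14]
    - [0,0.35,-0.14]
    - [0,0.35,-0.14]
  dr:
    - [0,0,0]
    - [0,0,0]
    - [0,0,0]
    - [0,0,0]
    - [0,0,0]
    - [0,0,0]
    - [0,0,0]
    - [0,0,0]
    - [0,0,0]
    - [0,0,0]
    - [0,0,0]
    - [0,0,0]

```text
clock: 41.75
tcp_pos: [475.4, -88.5, 171.7]
orientation: [-179.9, -0.3, 4.7]
force: [0.0, 0.2, -0.0]
finger_gap: 70.0
```

Run:
```python
from band import *
a=shot("top","g1",(150,215,230,300),8)
H,S,V=[x.astype(int) for x in cv2.split(cv2.cvtColor(a,cv2.COLOR_BGR2HSV))]
m=((H<8)|(H>172))&(S>120); m[:,:165]=0;m[:,202:]=0;m[:235]=0;m[295:]=0
q=unproj("top",np.argwhere(m)[:,::-1],39)[:,:2].astype(np.float32); print(cv2.minAreaRect(q))
b=shot("side","g2",(190,60,350,245),4)
shot("top","g3",(240,90,480,270),3.3)
```

```text
((441.11712646484375, 263.5350341796875), (83.56403350830078, 54.70020294189453), 4.6145806312561035)
```

View pics/g1.png

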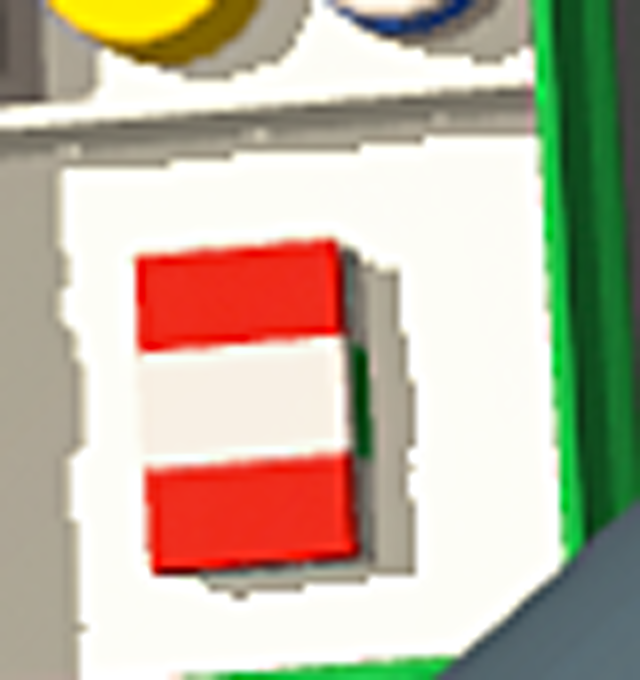

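View pics/g2.png

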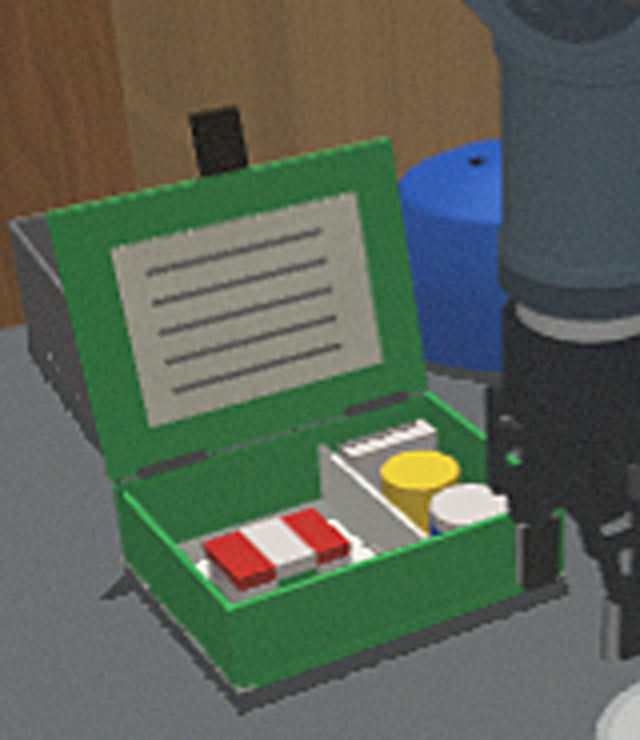

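View pics/g3.png

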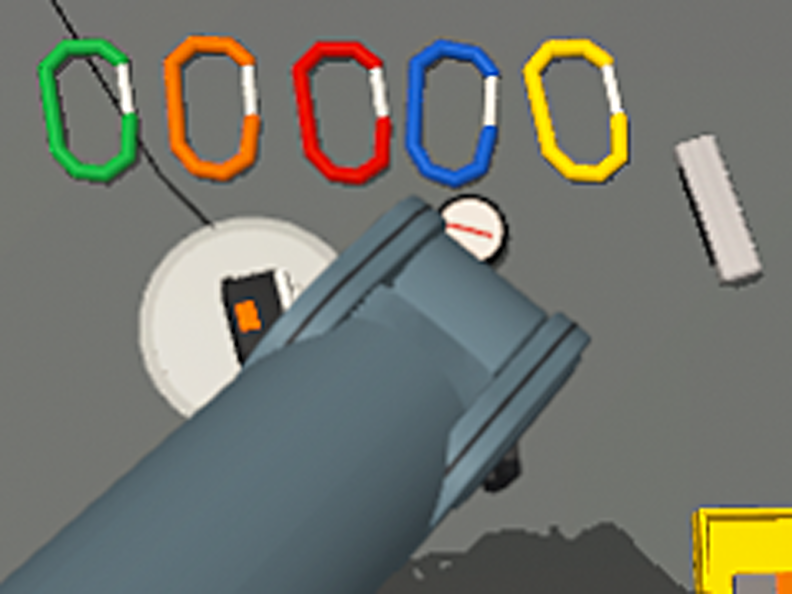

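Run:
```python
from band import *
a=cv2.imread("pics/g1_raw.png")
H,S,V=[x.astype(int) for x in cv2.split(cv2.cvtColor(a,cv2.COLOR_BGR2HSV))]
for z,nm in((39,"g1"),):
    c=[]
    for k in (0,1):
        m=((H<8)|(H>172))&(S>120); m[:,:165]=0;m[:,202:]=0;m[:235]=0;m[295:]=0
        N,L,St,C=cv2.connectedComponentsWithStats(m.astype(np.uint8))
    for i in np.argsort(-St[1:,4])[:2]+1:
        q=unproj("top",np.argwhere(L==i)[:,::-1],z)[:,:2]; print(St[i],q.mean(0),cv2.minAreaRect(q.astype(np.float32))); c.append(q.mean(0))
    print(np.mean(c,0))
# w2 whole top-face from f1: predicted overlay of stack in both images
for nm,n in(("g1","top"),("g2","side")):
    im=cv2.imread(f"pics/{nm}_raw.png"); o=cv2.resize(im,None,fx=6,fy=6,interpolation=cv2.INTER_CUBIC)
    for (z,c) in((17,(255,0,0)),(28,(0,255,255)),(39,(255,0,255))):
        q=proj(n,box3(445.8-2.9*(n=="top"),263.2+1.3*(n=="top"),5.1,84,54,z-11,z)[4:]); cv2.polylines(o,[np.round((q+.5)*6).astype(int)],True,c,1)
    x0,y0,x1,y1=(155,225,225,300) if n=="top" else (230,180,300,225)
    cv2.imwrite(f"pics/{nm}_o.png",o[y0*6:y1*6,x0*6:x1*6])
```

```text
[168 271  27  16 353] [413.18832432 261.38118064] ((413.1602478027344, 261.28387451171875), (27.781944274902344, 54.8595085144043), 5.373908996582031)
[167 245  27  14 317] [469.89980203 266.53928675] ((469.98162841796875, 266.0305480957031), (25.513996124267578, 54.46541213989258), 4.877030849456787)
[441.54406317 263.9602337 ]
```

View pics/g1_o.png

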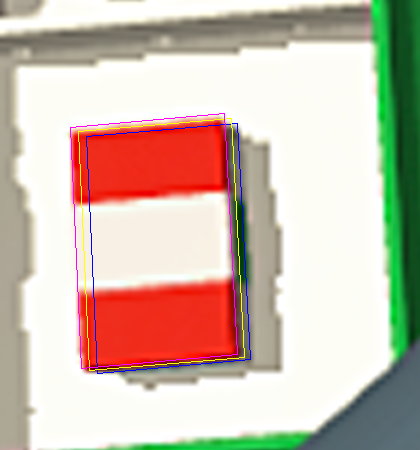

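View pics/g2_o.png

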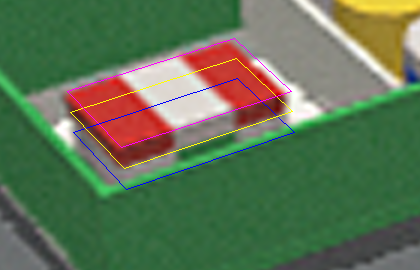

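Emit:
carry_out:
  translation:
    - [0,-0.04,-0.03]
    - [0,-0.09,-0.05]
    - [0,-0.14,-0.05]
    - [0,-0.19,-0.05]
    - [0,-0.24,-0.05]
    - [0,-0.24,-0.05]
  dr:
    - [0,0,0]
    - [0,0,0]
    - [0,0,0]
    - [0,0,0]
    - [0,0,0]
    - [0,0,0]
  claw: 95

```text
clock: 42.65
tcp_pos: [453.0, 159.6, 221.6]
orientation: [-179.7, -0.1, 5.6]
force: [-0.1, -0.8, -0.7]
finger_gap: 81.3
```

Run:
```python
from h import *
shot("top","k1",(270,145,365,230),8);shot("side","k2",(330,215,410,275),8)
```

```text
(no output)
```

View pics/k1.png

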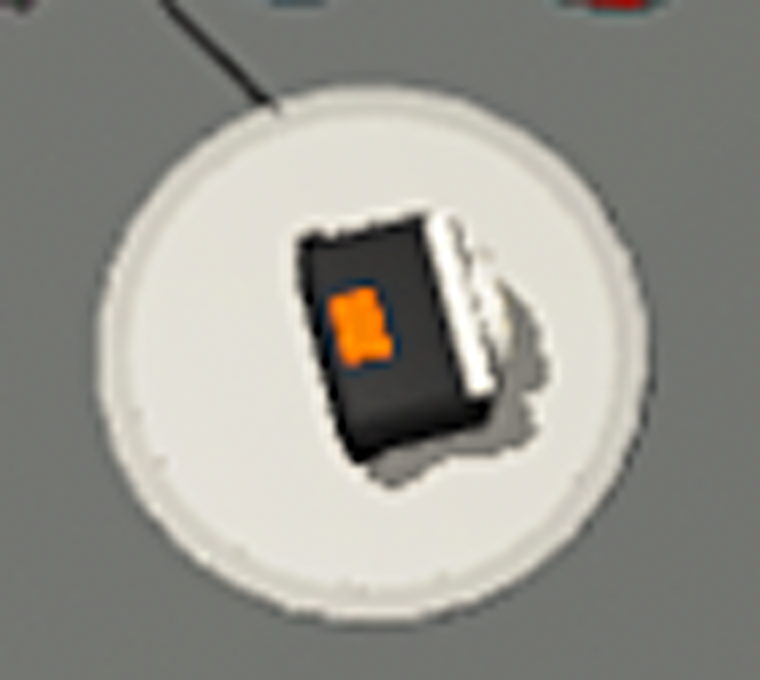

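View pics/k2.png

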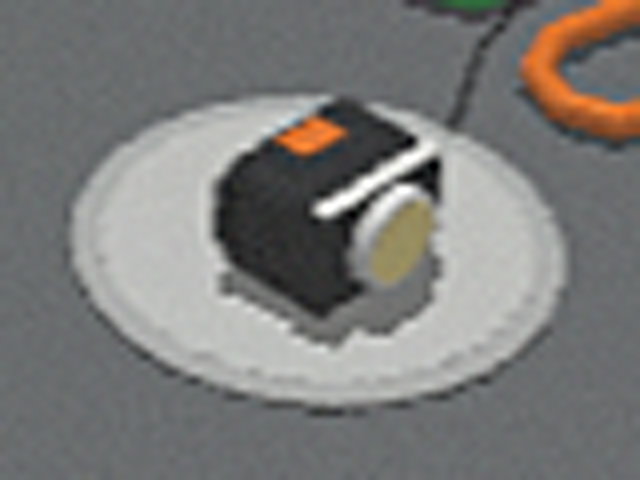

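```bash
cat > lamp.py <<'E'
from h import *
from scipy.optimize import minimize
def lmask(im,n,roi):
    H,S,V=[x.astype(int) for x in cv2.split(cv2.cvtColor(im,cv2.COLOR_BGR2HSV))]
    d=(V<75)|((H>4)&(H<22)&(S>150)); 
    if n=="top": d|=(V>242)
    else: d|=(V>222)
    w=np.zeros(V.shape,bool); w[roi[1]:roi[3],roi[0]:roi[2]]=1; d&=w
    d=cv2.morphologyEx(d.astype(np.uint8),cv2.MORPH_CLOSE,np.ones((3,3)))
    N,L,St,_=cv2.connectedComponentsWithStats(d); return (L==1+np.argmax(St[1:,4])).astype(float)
def lfit(im,n,roi,p0):
    m=lmask(im,n,roi)
    f=lambda p:np.abs(silh(n,box3(p[0],p[1],p[2],44,56,3,41))/255.-m).sum()
    best=min((minimize(f,[p0[0],p0[1],p0[2]+d],method="Nelder-Mead",options=dict(initial_simplex=np.array([p0[0],p0[1],p0[2]+d])+np.array([[0,0,0],[5,0,0],[0,5,0],[0,0,6]]),xatol=.05,fatol=.05)) for d in(-10,0,10)),key=lambda r:r.fun)
    return best.x,best.fun,m
def over(im,n,p,name,roi,sc=8):
    o=cv2.resize(im[roi[1]:roi[3],roi[0]:roi[2]],None,fx=sc,fy=sc,interpolation=cv2.INTER_CUBIC)
    P=box3(*p,44,56,3,41); q=((proj(n,P)-roi[:2]+.5)*sc).round().astype(int)
    cv2.polylines(o,[q[4:]],True,(255,0,255),1);cv2.polylines(o,[q[:4]],True,(255,255,0),1); cv2.line(o,q[4:].mean(0).astype(int),((q[5]+q[6])//2),(0,255,0),1)
    cv2.imwrite(f"pics/{name}.png",o)
E
python3 - <<'E'
from lamp import *
for n,f,roi in(("top","k1",(295,165,345,210)),("side","k2",(345,220,400,262))):
    im=cv2.imread(f"pics/{f}_raw.png"); x,c,m=lfit(im,n,roi,(612,-20,-77)); print(n,x,c,m.sum()); over(im,n,x,f+"o",roi,10)
# mat
im=cv2.imread("pics/k1_raw.png");H,S,V=[x.astype(int) for x in cv2.split(cv2.cvtColor(im,cv2.COLOR_BGR2HSV))]
m=(V>170)&(S<50); m[:,:275]=0;m[:,360:]=0;m[:150]=0;m[228:]=0
h=cv2.convexHull(np.argwhere(m)[:,::-1].astype(np.int32)).reshape(-1,2); q=unproj("top",h,3)[:,:2].astype(np.float32); print("mat",cv2.fitEllipse(q))
E
```

```text
top [611.95386691 -24.53670961 -80.82973993] 160.72156862745098 547.0
side [613.31298648 -24.54930458 -52.37669156] 211.12941176470588 435.0
mat ((614.0773315429688, -16.868019104003906), (147.44253540039062, 148.7381591796875), 27.55101776123047)
```

View pics/k1o.png

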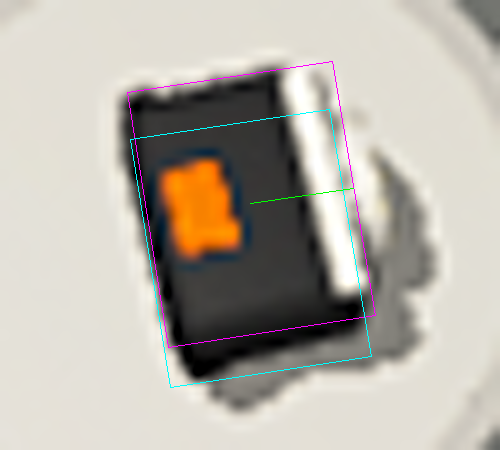

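View pics/k2o.png

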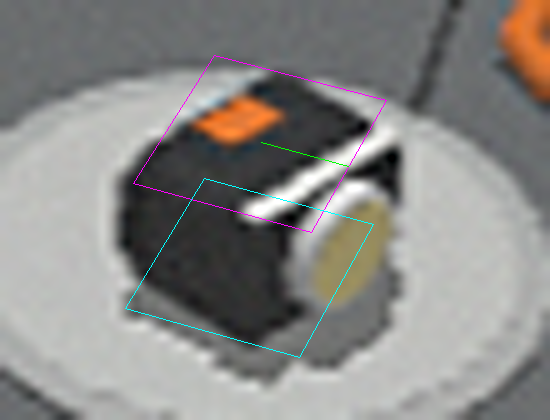

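Run:
```python
from h import *
s=get_state();print(s["joint_pos"].round(0),s["orientation"],pose_delta([613.5,-25,150],[180,0,98]))
```

```text
[-76.  28.  68. 116. -32.  57. -77.] [-1.79789629e+02 -1.62774888e-01  5.19225702e+00] (array([0.1427, 0.194 , 0.0717]), array([-3.000e-02, -3.000e-01, -9.281e+01]))
```

Emit:
carry_out:
  translation:
    - [0.01,0.01,0]
    - [0.025,0.03,0]
    - [0.04,0.05,0]
    - [0.055,0.07,0]
    - [0.07,0.09,0.005]
    - [0.085,0.11,0.01]
    - [0.1,0.13,0.02]
    - [0.115,0.15,0.03]
    - [0.13,0.17,0.04]
    - [0.14,0.185,0.05]
    - [0.1427,0.194,0.06]
    - [0.1427,0.194,0.07]
  dr:
    - [0,0,-7]
    - [0,0,-15]
    - [0,0,-23]
    - [0,0,-31]
    - [0,0,-39]
    - [0,0,-47]
    - [0,0,-55]
    - [0,0,-63]
    - [0,0,-71]
    - [0,0,-79]
    - [0,0,-87]
    - [0,0,-92.8]
  claw: 100

```text
clock: 44.25
tcp_pos: [613.2, -28.0, 151.5]
orientation: [179.8, -0.1, 98.0]
force: [0.2, -0.8, -0.3]
finger_gap: 85.3
```

Run:
```python
from h import *
s=get_state();print(s["joint_pos"].round(0),s["orientation"],pose_delta([613.5,-25,90],[180,0,192.8]))
```

```text
[-24.  36.  33.  99. -24.  52.  26.] [ 1.79831112e+02 -1.28162747e-01  9.79959965e+01] (array([0.0028, 0.0005, 0.0615]), array([ 2.30e-01,  4.00e-02, -9.48e+01]))
```

Emit:
carry_out:
  translation:
    - [0.001,0,0.01]
    - [0.002,0,0.02]
    - [0.0028,0.0005,0.03]
    - [0.0028,0.0005,0.04]
    - [0.0028,0.0005,0.05]
    - [0.0028,0.0005,0.055]
    - [0.0028,0.0005,0.06]
    - [0.0028,0.0005,0.061]
    - [0.0028,0.0005,0.061]
    - [0.0028,0.0005,0.061]
    - [0.0028,0.0005,0.061]
    - [0.0028,0.0005,0.061]
  dr:
    - [0,0,-9]
    - [0,0,-18]
    - [0,0,-27]
    - [0,0,-36]
    - [0,0,-45]
    - [0,0,-54]
    - [0,0,-63]
    - [0,0,-72]
    - [0,0,-81]
    - [0,0,-90]
    - [0,0,-94.8]
    - [0,0,-94.8]

```text
clock: 45.75
tcp_pos: [613.0, -26.7, 90.5]
orientation: [179.9, 0.2, -167.4]
force: [0.5, 0.2, 0.1]
finger_gap: 85.2
```

Run:
```python
from h import *
s=get_state();print(s["joint_pos"].round(0),s["orientation"],pose_delta([613.5,-25,9],[180,0,192.8]))
shot("side","l1",(320,180,440,280),6)
```

```text
[ -6.  37.   6. 100.  -6.  43. 106.] [ 1.79918996e+02  1.51916284e-01 -1.67364124e+02] (array([-0.0006,  0.0015,  0.0815]), array([ 0.08,  0.15, -0.16]))
```

View pics/l1.png

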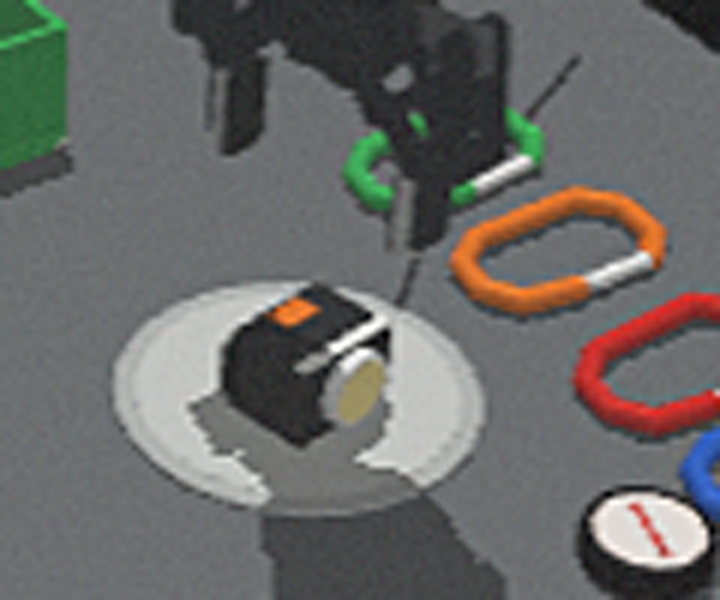

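Emit:
carry_out:
  translation:
    - [-0.0006,0.0015,0.02]
    - [-0.0006,0.0015,0.04]
    - [-0.0006,0.0015,0.06]
    - [-0.0006,0.0015,0.075]
    - [-0.0006,0.0015,0.0815]
    - [-0.0006,0.0015,0.0815]
  dr:
    - [0,0,0]
    - [0,0,0]
    - [0,0,0]
    - [0,0,0]
    - [0,0,0]
    - [0,0,0]

```text
clock: 46.55
tcp_pos: [613.4, -24.6, 8.6]
orientation: [179.9, 0.1, -167.4]
force: [-0.0, -0.3, -0.0]
finger_gap: 85.4
```

Emit:
carry_out:
  translation:
    - [0,0,0]
    - [0,0,0]
    - [0,0,0]
    - [0,0,0]
    - [0,0,0]
    - [0,0,0]
    - [0,0,0]
  dr:
    - [0,0,0]
    - [0,0,0]
    - [0,0,0]
    - [0,0,0]
    - [0,0,0]
    - [0,0,0]
    - [0,0,0]
  claw: 0
  force: 50

```text
clock: 47.42
tcp_pos: [614.1, -24.7, 9.4]
orientation: [179.9, 0.2, -167.4]
force: [-1.0, 0.6, 6.0]
finger_gap: 43.3
```

Run:
```python
from h import *
s=get_state();print(s["joint_pos"].round(0),s["orientation"],pose_delta([614.5,-22,20],[180,0,120]))
shot("side","l2",(320,180,440,280),6)
```

```text
[ -6.  45.   5. 100.  -7.  35. 106.] [ 179.92808047    0.20185538 -167.40340013] (array([-0.001 ,  0.0026, -0.0106]), array([ 0.19,  0.13, 72.6 ]))
```

View pics/l2.png

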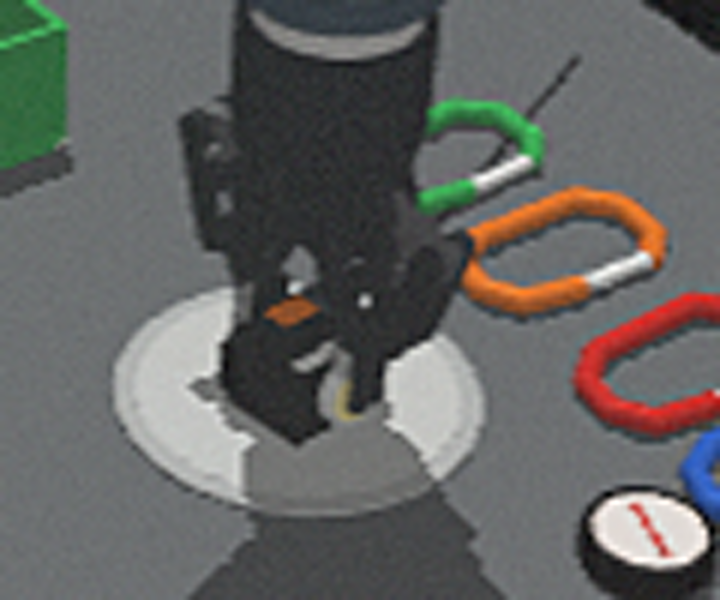

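Emit:
carry_out:
  translation:
    - [0,0,-0.008]
    - [0,0,-0.012]
    - [0,0.002,-0.012]
    - [0,0.003,-0.012]
    - [-0.001,0.003,-0.012]
    - [-0.001,0.003,-0.012]
    - [-0.001,0.003,-0.012]
    - [-0.001,0.003,-0.012]
    - [-0.001,0.003,-0.012]
    - [-0.001,0.003,-0.012]
    - [-0.001,0.003,-0.012]
    - [-0.001,0.003,-0.012]
  dr:
    - [0,0,0]
    - [0,0,8]
    - [0,0,16]
    - [0,0,24]
    - [0,0,32]
    - [0,0,40]
    - [0,0,48]
    - [0,0,56]
    - [0,0,64]
    - [0,0,72]
    - [0,0,80]
    - [0,0,86]

```text
clock: 48.98
tcp_pos: [614.2, -21.2, 21.5]
orientation: [179.8, -0.1, 106.4]
force: [-0.6, 0.6, -1.1]
finger_gap: 43.5
```

Run:
```python
from h import *
s=get_state();print(s["joint_pos"].round(0),s["tcp_pos"],s["finger_gap"],pose_delta([614.5,-22,21],[180,0,30.9]))
shot("side","l3",(320,180,440,280),6)
```

```text
[-21.  47.  27. 101. -32.  39.  40.] [614.2031662  -21.171856    21.51522601] 43.50515450025609 (array([-0.0009,  0.    ,  0.0005]), array([ 0.11, -0.21, 75.49]))
```

View pics/l3.png

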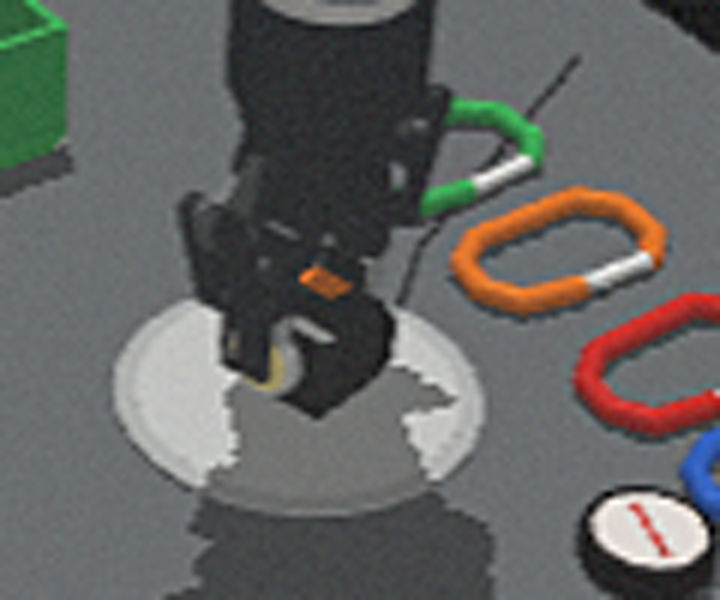

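Emit:
carry_out:
  translation:
    - [0,0,0]
    - [0,0,0]
    - [0,0,0]
    - [0,0,0]
    - [0,0,0]
    - [-0.001,0,0]
    - [-0.001,0,0]
    - [-0.001,0,0]
    - [-0.001,0,0]
    - [-0.001,0,0]
    - [-0.001,0,0]
    - [-0.001,0,0]
  dr:
    - [0,0,8]
    - [0,0,16]
    - [0,0,24]
    - [0,0,32]
    - [0,0,40]
    - [0,0,48]
    - [0,0,56]
    - [0,0,64]
    - [0,0,72]
    - [0,0,75.5]
    - [0,0,75.5]
    - [0,0,75.5]

```text
clock: 50.52
tcp_pos: [614.4, -21.8, 21.4]
orientation: [-179.9, -0.2, 30.8]
force: [0.5, -0.1, -1.0]
finger_gap: 43.4
```

Run:
```python
from h import *
s=get_state();print(s["joint_pos"].round(0),s["tcp_pos"],s["orientation"],s["finger_gap"],pose_delta([614.5,-22,9.5],[180,0,30.9]))
```

```text
[-32.  53.  44. 102. -50.  47. -21.] [614.41438056 -21.75584499  21.43342736] [-179.93367533   -0.21613871   30.81334626] 43.41718023944898 (array([-0.0001,  0.0003,  0.0119]), array([-0.07, -0.22, -0.09]))
```

Emit:
carry_out:
  translation:
    - [0,0,0.005]
    - [0,0,0.009]
    - [0,0,0.0112]
    - [0,0,0.0116]
    - [0,0,0.0116]
  dr:
    - [0,0,0]
    - [0,0,0]
    - [0,0,0]
    - [0,0,0]
    - [0,0,0]

```text
clock: 51.15
tcp_pos: [614.4, -21.8, 9.8]
orientation: [-179.9, -0.2, 30.8]
force: [0.6, -0.2, -0.6]
finger_gap: 43.4
```

Emit:
carry_out:
  translation:
    - [0,0,0]
    - [0,0,0]
    - [0,0,0]
    - [0,0,0]
    - [0,0,0]
  dr:
    - [0,0,0]
    - [0,0,0]
    - [0,0,0]
    - [0,0,0]
    - [0,0,0]
  claw: 100

```text
clock: 51.78
tcp_pos: [614.4, -21.8, 9.9]
orientation: [-179.9, -0.2, 30.8]
force: [0.3, 0.1, 0.4]
finger_gap: 85.1
```

Emit:
carry_out:
  translation:
    - [0,0,-0.02]
    - [0,0,-0.06]
    - [0,0,-0.11]
    - [0,0,-0.15]
    - [-0.05,0.05,-0.17]
    - [-0.08,0.1,-0.17]
    - [-0.1,0.15,-0.17]
    - [-0.12,0.2,-0.17]
    - [-0.12,0.24,-0.17]
    - [-0.12,0.24,-0.17]
  dr:
    - [0,0,0]
    - [0,0,0]
    - [0,0,0]
    - [0,0,0]
    - [0,0,0]
    - [0,0,0]
    - [0,0,0]
    - [0,0,0]
    - [0,0,0]
    - [0,0,0]

```text
clock: 53.02
tcp_pos: [633.5, -294.0, 180.7]
orientation: [179.9, -0.2, 30.6]
force: [-0.8, -0.3, -0.4]
finger_gap: 84.9
```

Run:
```python
from h import *
shot("top","m1",(270,145,365,230),8);shot("side","m2",(330,215,410,275),8)
```

```text
(no output)
```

View pics/m1.png

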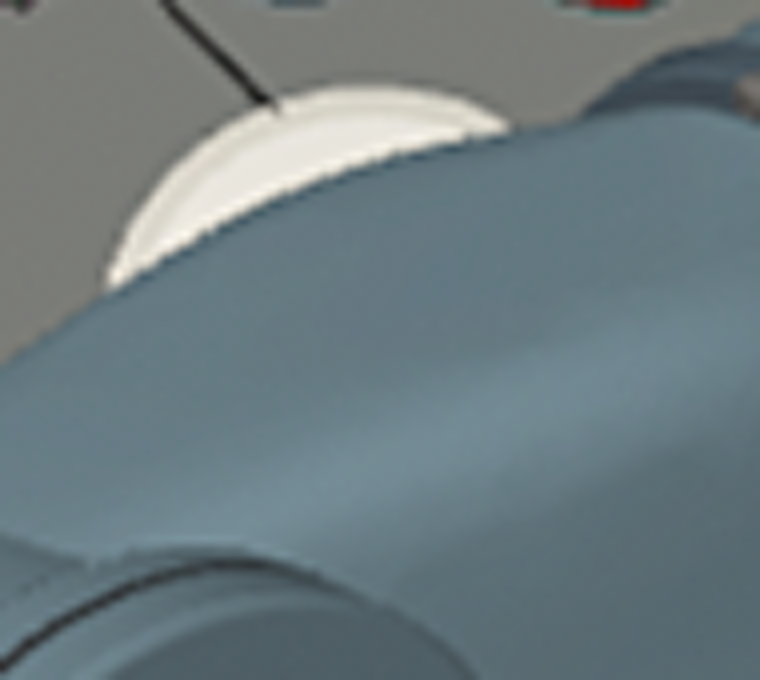

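View pics/m1_raw.png

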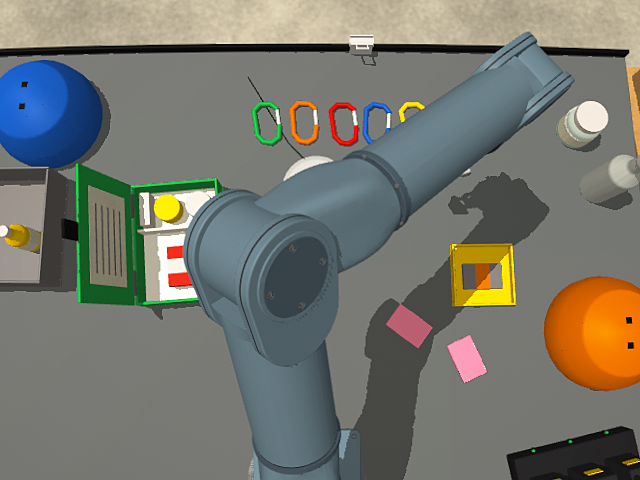

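View pics/m2_raw.png

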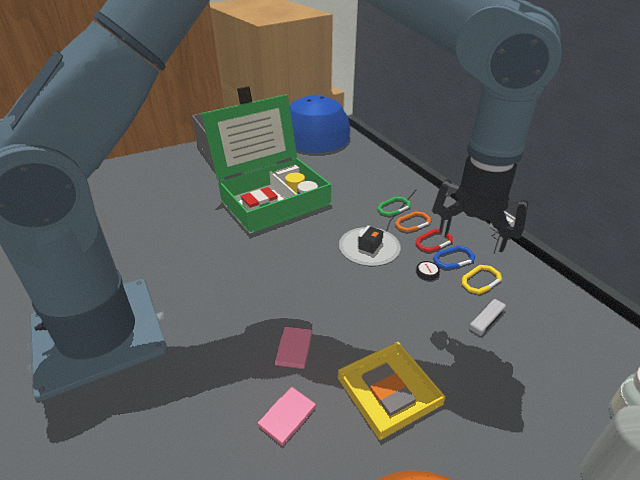

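Emit:
carry_out:
  translation:
    - [-0.02,-0.02,-0.03]
    - [-0.05,-0.045,-0.06]
    - [-0.075,-0.07,-0.08]
    - [-0.1,-0.095,-0.08]
    - [-0.13,-0.12,-0.08]
    - [-0.15,-0.14,-0.08]
    - [-0.15,-0.14,-0.08]
    - [-0.15,-0.14,-0.08]
  dr:
    - [0,0,-7]
    - [0,0,-14]
    - [0,0,-22]
    - [0,0,-30]
    - [0,0,-38]
    - [0,0,-46]
    - [0,0,-54]
    - [0,0,-60]

```text
clock: 54.12
tcp_pos: [432.5, -244.9, 259.9]
orientation: [179.8, -0.3, 91.1]
force: [0.0, -0.1, -0.0]
finger_gap: 85.6
```

Run:
```python
from h import *
print(get_state()["joint_pos"].round(0))
shot("top","n1",(270,145,365,230),8);shot("side","n2",(330,215,410,275),8)
```

```text
[-16.  18.  50. 111. -17.  58.  42.]
```

View pics/n1.png

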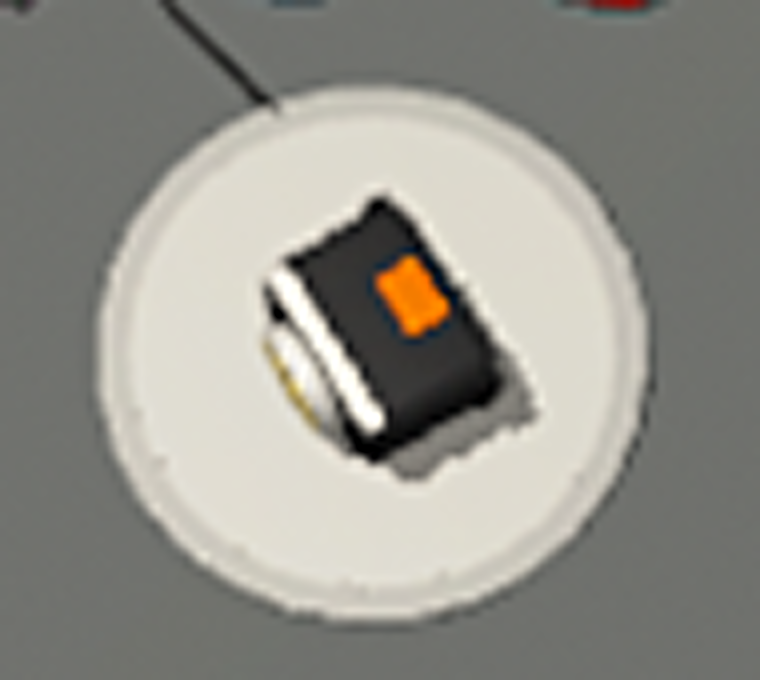

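View pics/n2.png

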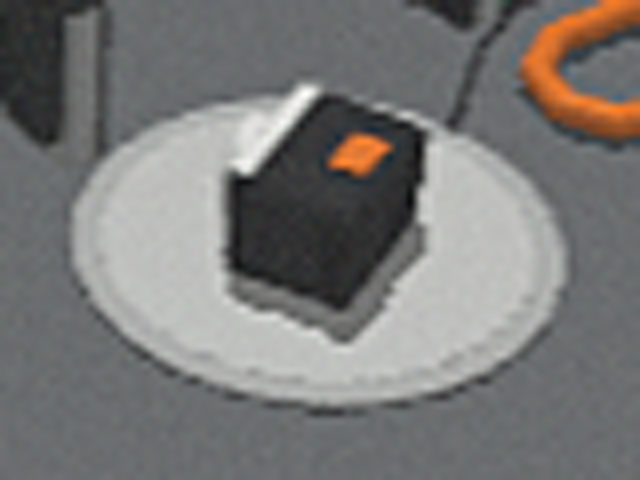

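Run:
```python
from h import *
for f in("k1","n1"):
    im=cv2.imread(f"pics/{f}_raw.png");H,S,V=[x.astype(int) for x in cv2.split(cv2.cvtColor(im,cv2.COLOR_BGR2HSV))]
    R=np.zeros(V.shape,bool);R[165:205,297:338]=1
    o=R&(H>4)&(H<22)&(S>150); t=R&(V>240)
    N,L,St,_=cv2.connectedComponentsWithStats(t.astype(np.uint8)); t=L==1+np.argmax(St[1:,4])
    qo=unproj("top",np.argwhere(o)[:,::-1],42)[:,:2]; qt=unproj("top",np.argwhere(t)[:,::-1],42)[:,:2]
    d=qt.mean(0)-qo.mean(0); ln=cv2.fitLine(qt.astype(np.float32),cv2.DIST_L2,0,.01,.01).ravel()
    print(f,o.sum(),t.sum(),qo.mean(0),qt.mean(0),"yaw",np.degrees(np.arctan2(d[1],d[0])),"trim dir",np.degrees(np.arctan2(ln[1],ln[0])),cv2.minAreaRect(qt.astype(np.float32)))
    c=(qo.mean(0)+qt.mean(0))/2; print("want",np.degrees(np.arctan2(263+1.5-c[1],445.7-3-c[0])))
a=shot("top","z1");b=shot("side","z2")
```

```text
k1 59 40 [610.28814444 -13.63861341] [610.99177117 -14.23784184] yaw -40.418655682930286 trim dir 13.47949 ((611.3858642578125, -14.121813774108887), (16.37066078186035, 10.73133659362793), 13.702616691589355)
want 121.09627033373589
n1 59 42 [618.81145829 -27.66505648] [604.5654313   -5.25299673] yaw 122.44171802639433 trim dir 31.693506 ((604.5704345703125, -4.9555768966674805), (47.540924072265625, 4.257513999938965), 31.413522720336914)
want 121.0256492225443
```

View pics/z1.png

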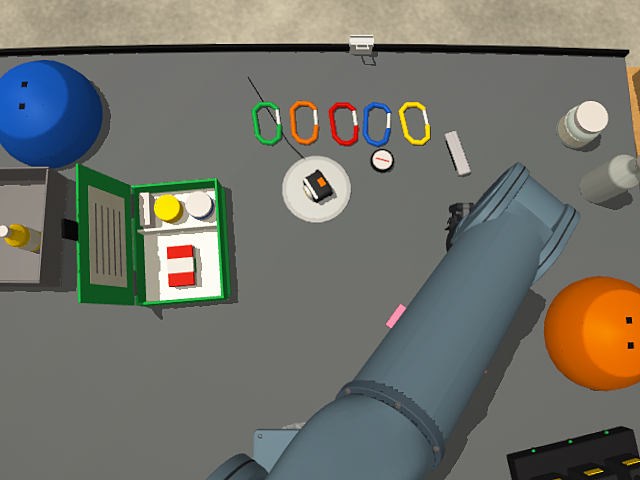

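View pics/z2.png

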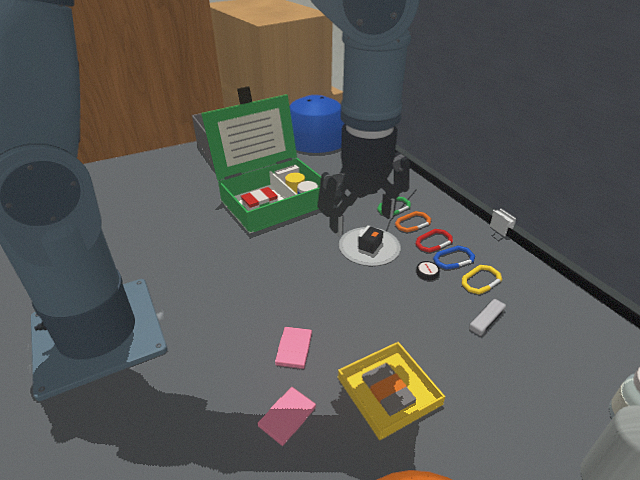

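Run:
```python
from h import *
s=get_state(); print(s["clock"],np.abs(s["joint_vel"]).max(),s["force"]); print(job_done())
```

```text
54.325 0.7339940467646587 [-0.67465179  0.60822107  0.62613743]
the job is handed in; nothing more can be done
None
```

I did the whole job in the order asked and handed it in at 54.3 s of the 210 s allowed. No check failed outright.

- **Flap:** raised by its tab and left standing. It measured about 103–104 degrees from closed (top camera 103.1, side camera 104.3).
- **Used grey case:** lies flat in the yellow returns tray, as seen in both cameras.
- **Pile:** only two white cases were present. They and the red one, on top, are stacked flat at the middle of the large compartment. The two white cases' bands lie within 0.4 mm of each other from the top camera. The red one is within about 1 mm of them. I left the two pink cases alone.
- **Headlamp:** upright on its mat and turned towards the compartment. It measured 121.5–122.4 degrees, against about 121 needed. I saw no sign that it had been knocked aside before hand-in.
- **Bystanders:** the carabiners, compass and multi-tool were where they started in the last pictures.

**Disagreements:** the two cameras differed by about 2–3 mm in x. I picked up all the fresh cases with the same correction, so they stay flush with each other. My outline fit for the headlamp was poor because its edges are rounded, so I took its direction from the trim bar and button instead.

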